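# Pack the carving chisels and fasten the case

## Task

Swing the hasp off the tool case and open the lid, then pick every yellow-handled chisel out of the crate and lay them all in the case, leaving the rasp and the brick offcuts in the crate. Then shut the lid and, only once it is down, swing the hasp back over its catch; do not lift the lid against the fastened hasp, and do not disturb the figure, the cup or the mallet.

Things in the scene. Friction and masses are not known exactly. Their poses are not given: they have to be found in the camera images.
- case: Plywood tool case, fixed to the bench: outside 152 mm (x) x 232 mm (y) x 60 mm high without the lid, walls and floor 6 mm, so inside 140 x 220 mm and 54 mm deep. Origin at the centre of its underside; x points from the front (hasp and pull side, which faces the robot) to the lid's hinge at the back.
- lid (a joint): Lid angle, rad: 0 shut flat on the rim, 1.57 upright, stop at 1.9. Panel 152 x 232 x 10 mm hinged along the back rim; the hinge is stiff and the lid stays at any angle where it is left; about 3 N at the pull moves it.
- lid_pull (a point): Middle of the lid's pull: a dark steel cross bar, 30 mm long along the case's y, 10 mm thick, held on a stem 30 mm in front of the lid's front edge, 55 mm to +y of the case's centre line. It is 65 mm above the bench when shut. Pinch it by its two ends from above (fingers closing along the case's y): it turns freely between the fingers, so the tool can keep pointing down while the lid swings.
- lid_hinge (a point): Point on the lid's hinge axis (parallel to the case's y, 60 mm above the bench) straight behind the pull; the pull is 182 mm from it.
- hasp (a joint): Hasp angle, rad: 0 flat on the lid over its staple (fastened), about 1.05 with its bar straight above the hinge, stop at 2.3 (swung off, leaning out in front of the case). Light, loose hinge: it falls by its own weight to whichever side it leans. It weighs 60 g.
- hasp_bar (a point): Middle of the brass cross bar at the hasp's free end, 26 mm long along the case's y, 10 mm thick; 26 mm above the lid's top and 45 mm behind the hasp's hinge (case's +x) when fastened. Pinch it by its two ends from above as with the pull; it turns freely between the fingers.
- hasp_hinge (a point): Point on the hasp's hinge axis (parallel to the case's y), 8 mm in front of the case's front face, 55 mm to -y of its centre line, 70 mm above the bench (level with the shut lid's top). The bar is 52 mm from it.
- crate: Open dark wood crate, fixed: outside 262 mm (x) x 272 mm (y) x 45 mm high, walls and floor 6 mm. Origin at the centre of its underside.
- chisel1: Yellow-handled carving chisel, 108 mm long along its x, lying flat; origin at mid-length on the underside. Flat-sided handle 22 wide x 18 mm high from x = -54 to +11 mm; steel blade 10 wide x 7 mm high from there to x = +54 mm, its middle 9.5 mm above the underside. About 70 g, balanced near the origin; good grip: across the handle at x = -20 mm. It may be absent.
- chisel2: Yellow-handled carving chisel, 108 mm long along its x, lying flat; origin at mid-length on the underside. Flat-sided handle 22 wide x 18 mm high from x = -54 to +11 mm; steel blade 10 wide x 7 mm high from there to x = +54 mm, its middle 9.5 mm above the underside. About 70 g, balanced near the origin; good grip: across the handle at x = -20 mm. It may be absent.
- chisel3: Yellow-handled carving chisel, 108 mm long along its x, lying flat; origin at mid-length on the underside. Flat-sided handle 22 wide x 18 mm high from x = -54 to +11 mm; steel blade 10 wide x 7 mm high from there to x = +54 mm, its middle 9.5 mm above the underside. About 70 g, balanced near the origin; good grip: across the handle at x = -20 mm. It may be absent.
- chisel4: Yellow-handled carving chisel, 108 mm long along its x, lying flat; origin at mid-length on the underside. Flat-sided handle 22 wide x 18 mm high from x = -54 to +11 mm; steel blade 10 wide x 7 mm high from there to x = +54 mm, its middle 9.5 mm above the underside. About 70 g, balanced near the origin; good grip: across the handle at x = -20 mm. It may be absent.
- riffler: Brown wood-handled rasp with a dark blade, stays in the crate. 108 mm long along its x, lying flat; origin at mid-length on the underside. Flat-sided handle 22 wide x 18 mm high from x = -54 to +11 mm; steel rasp 10 wide x 7 mm high from there to x = +54 mm, its middle 9.5 mm above the underside. About 70 g, balanced near the origin; good grip: across the handle at x = -20 mm.
- offcut1: Grey brick offcut, 46 x 30 x 24 mm (x, y, height) with a thin (4 mm) chip on top, stays in the crate; origin at the centre of its underside.
- offcut2: Grey brick offcut, 40 x 34 x 20 mm (x, y, height) with a thin (4 mm) chip on top, stays in the crate; origin at the centre of its underside.
- offcut3: Grey brick offcut, 52 x 28 x 26 mm (x, y, height) with a thin (4 mm) chip on top, stays in the crate; origin at the centre of its underside.
- figure: Bystander: small white standing figure, 56 mm wide, 128 mm tall, origin under its foot.
- cup: Bystander: blue cup, 72 mm wide, 70 mm tall, origin under its foot.
- mallet: Bystander: wooden mallet lying on the bench, 166 mm long along its x, 52 mm high; origin on the bench under its handle's forward half.
Things that resemble listed ones, but are neither listed nor needed, are in the scene too. Leave any green or red look-alike of the offcut1 alone. Leave any red look-alike of the chisel1 alone.

How it is judged:
By the outcome, as a careful person would: the job done as asked, in the order asked, and still so for the second after the job is handed in, with the robot touching nothing.
Of chisel1, chisel2, chisel3, chisel4 only 2 to 4 are there at a start; the rules pass over those that are not, and their reading is None.
At some moment in a run one of chisel1, chisel2, chisel3, chisel4, offcut1, offcut2, offcut3 may be knocked a few centimetres aside while the robot is not near it.
Once in a run the grip may slacken for a moment while it holds something.
It also fails if it takes over 210 s, if anything falls off the work surface, if the arm or the gripper's body presses on something with over 40 N, if the wrist force passes 120 N, or if a joint passes its speed limit or range.

## Robot

A 6-joint arm with a two-finger parallel gripper is mounted at the origin on the work surface. World frame = base frame: x ahead of the robot, y to its left, z up, the work surface at z = 0. Lengths are in m, angles in rad, forces in N, time in s.
With the tool pointing down it reaches from about 0.375 to 0.975 m from the base axis. Payload 3.8 kg.
Tool frame: the origin (TCP) lies between the finger pads; the fingertips stand 8 mm ahead of it and the grasp point (between the pads) lies 11 mm behind it (tcp_to_tips is the distance from the TCP to the fingertips, in m); z points along the fingers, y is the line along which they close (so a half turn about z gives the same grasp; the last joint's range is limited). The gripper opens to 85 mm and grips with 20 to 120 N. Pads are 22 mm wide; open, the fingers measure 114 mm over their backs; the gripper's body (76 mm by 85 mm) begins 54 mm behind the grasp point. The pads swing forward as they close: fully open they stand 13 mm farther back than shut.
Start: joints at [-1.157, 0.264, 1.604, -0, 1.274, -0.037], TCP at [0.294, -0.608, 0.207] pointing down, gripper open.
Joint ranges: [-2.63, 2.63], [-0.94, 2.18], [0.31, 2.57], [-1.31, 4.45], [0, 2.66], [-2.55, 2.55]. Speed limits (rad/s): [2.57, 2.57, 3.14, 3.14, 3.14, 3.14].

## Interface

Orientations are given as a rotation vector (axis times angle).
In Python, from workcell import * gives the robot as it stands.
- The arm moves only by the tool move_arm, never from a script. Its argument "series" is one flat list of numbers, 7 for each row, row after row: the finger opening in cm, from 0 to 8.54, then the shift along the tool's x, y, z in cm, then the turn, a rotation vector about the tool's x, y, z in degrees. A call has 1 to 5 rows; each row shifts and turns the commanded pose from where the row before left it, along the tool's axes as they then stand; what a row does not reach is not made up. A row lasts 1/8 s, in which the tool goes at most 62.5 mm and 10.7 degrees, less where a joint would pass 70% of its speed; a pose out of reach is approached as far as the arm can. A call is refused whole if a number of a shift passes 6.25 or a number of a turn 10.7, either way. A call with a gripper value outside its range is refused whole. The fingers move at their own pace and stop on an object; "grip_force" is the grip in N (left out, the last holds). Time passes only in rows, so rows that do not move let the fingers close. It gives the time, the measured TCP pose, the force, the opening and the grip force at its end, in the units of the state.
- read_state(): the state, without advancing time (a new reading comes with each control period).
- read_camera(name): name is "side" or "top" or "wrist"; returns the picture (400x640x3 uint8, red, green, blue); there is no depth.
- calibration(name): a dict with "camera_matrix" (3x3 intrinsics, pixels), "rvec" (rotation vector, rad) and "tvec" (3), from world to camera coordinates, as OpenCV has them. Camera axes: x right, y down, z forward; pixel columns grow to the right and rows downward; lengths in m; the calibration is good to about 2 mm. A picture is of the moment at which its call begins: read the wrist's pose just before it. calibration takes no time and is no camera call; for the wrist camera it gives the pose at the moment of the call.
- finish_job(): hands the job in; it is judged then, once.
The state is a dict: "time": time; "q": joint angles; "joint_vel": joint speeds; "joint_torque": joint torques, N m; "tool_pos": TCP position; "tcp_rot": TCP orientation; "wrist_force": force on the tool from outside, world axes, zero at the start; "torque": the same for the moment, N m; "width": opening from 0.0 (shut) to 1.0 (fully open); "grip_force": force on a finger pad.
Only numpy, scipy, OpenCV 4.12 (cv2) and the standard library are available. Lean on these libraries where they do the work, as an engineer would, in place of code of your own. Each camera call takes 0.05 s, during which the arm holds its last target. There are 200 camera calls.

## Working session

There is one attempt and no reset: what is moved stays moved. The work goes in short steps, Python scripts to look and compute and a tool call to move; the robot and the scene stay as the last step left them, time stands still between calls to the robot, and variables do not carry over. Pictures are saved under pics/ and viewed, at most 14 in all, crops included, and the job is handed in when it is done.

Besides the shell and the picture viewer there is one more tool, called as a command line: name --argument value ..., lists and objects as JSON in quotes. move_arm: Moves the arm, as the interface text tells. Its arguments: {"type":"object","properties":{"series":{"type":"array"},"grip_force":{"type":"number"}},"required":["series"]}

```bash
mkdir -p pics; ls; cat > h.py <<'E'
from workcell import *
import numpy as np, cv2
from scipy.spatial.transform import Rotation as R
def cam(n):
    c=calibration(n); return np.array(c["camera_matrix"],float),R.from_rotvec(np.ravel(c["rvec"])).as_matrix(),np.ravel(c["tvec"])
def ray(c,uv):
    K,M,t=c; d=M.T@np.linalg.solve(K,[uv[0],uv[1],1.]); return -M.T@t,d
def onz(c,uv,z):
    o,d=ray(c,uv); return o+d*(z-o[2])/d[2]
def tri(c1,u1,c2,u2):
    o1,d1=ray(c1,u1);o2,d2=ray(c2,u2)
    s=np.linalg.lstsq(np.c_[d1,-d2],o2-o1,rcond=None)[0]
    a,b=o1+s[0]*d1,o2+s[1]*d2
    return (a+b)/2,np.linalg.norm(a-b)
def proj(c,p):
    K,M,t=c; x=K@(M@np.asarray(p,float)+t); return x[:2]/x[2]
def snap(n,f=None):
    im=cv2.cvtColor(read_camera(n),cv2.COLOR_RGB2BGR)
    if f: cv2.imwrite("pics/"+f,im)
    return im
E
python3 - <<'E'
from h import *
np.set_printoptions(precision=3,suppress=True)
s=read_state(); print(s)
for n in("top","side","wrist"):
    snap(n,n+"0.png"); c=cam(n); print(n,c[0].ravel(),-c[1].T@c[2],c[1][2])
E
```

```text
pics
{'time': 0.0, 'q': array([-1.157,  0.265,  1.605,  0.   ,  1.274, -0.037]), 'joint_vel': array([ 0.002, -0.001,  0.   , -0.001,  0.001, -0.001]), 'joint_torque': array([ -0.001, -51.511, -36.732,  -0.   ,   0.013,  -0.   ]), 'tool_pos': array([ 0.294, -0.607,  0.206]), 'tcp_rot': array([-3.06 , -0.702,  0.001]), 'wrist_force': array([ 0.315,  0.062, -0.397]), 'torque': array([0.009, 0.015, 0.005]), 'grip_force': 0.0, 'width': 0.9987245072849902}
top [465.229   0.    326.353   0.    465.229 207.318   0.      0.      1.   ] [ 0.488 -0.018  1.319] [ 0.061 -0.004 -0.998]
side [434.995   0.    319.557   0.    434.995 202.001   0.      0.      1.   ] [0.447 0.904 0.935] [ 0.097 -0.733 -0.673]
wrist [327.265   0.    320.255   0.    327.265 196.908   0.      0.      1.   ] [ 0.361 -0.574  0.373] [-0.263 -0.125 -0.957]
```

View pics/top0.png

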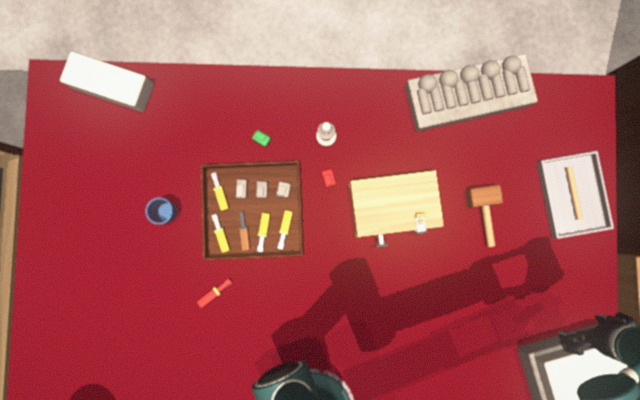

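View pics/side0.png

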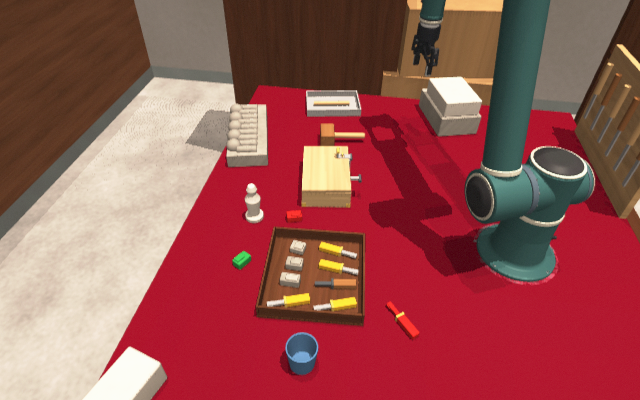

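Top view shows the crate at (252,210), with yellow chisels at (219,190), (219,232), (263,231) and (285,230). The case is at (397,203), its pull at (381,240) and the hasp at (420,222).

Look-alikes for the chisels: brown rasp (243,230), red chisel (214,292) and a stick in the tray (573,193). I choose the four yellow ones in the crate.

```bash
cat >> h.py <<'E'
def blobs(im,lo,hi,amin=40,box=None):
    m=cv2.inRange(cv2.cvtColor(im,cv2.COLOR_BGR2HSV),lo,hi)
    if box: k=np.zeros_like(m);k[box[1]:box[3],box[0]:box[2]]=255;m&=k
    cs,_=cv2.findContours(m,cv2.RETR_EXTERNAL,cv2.CHAIN_APPROX_NONE)
    return m,[c for c in cs if cv2.contourArea(c)>=amin]
YEL=((22,160,120),(34,255,255))
def cen(c): m=cv2.moments(c); return np.array([m["m10"],m["m01"]])/m["m00"]
E
python3 - <<'E'
from h import *
np.set_printoptions(precision=3,suppress=True)
t=cv2.imread("pics/top0.png"); s=cv2.imread("pics/side0.png"); T,S=cam("top"),cam("side")
yt=blobs(t,*YEL,box=(200,155,305,262))[1]; ys=blobs(s,*YEL,box=(255,225,370,325))[1]
print(len(yt),len(ys))
for c in yt:
    r=cv2.minAreaRect(c); best=min((tri(T,cen(c),S,cen(d))+(cen(d),) for d in ys),key=lambda a:abs(a[0][2]-.017)+3*a[1])
    print("chisel",cen(c),cv2.contourArea(c),r[1],best)
# case lid: wood mask
m,cs=blobs(t,(15,60,120),(32,200,255),1000,(330,150,460,250))
c=max(cs,key=cv2.contourArea); q=cv2.boxPoints(cv2.minAreaRect(c)); W=np.array([onz(T,p,.07) for p in q]); print("lid",q,W,W.mean(0),[np.linalg.norm(W[i]-W[i-1]) for i in range(4)])
m,cs=blobs(t,(0,60,20),(18,220,110),1500,(195,155,310,265))
for c in cs:
    q=cv2.boxPoints(cv2.minAreaRect(c)); W=np.array([onz(T,p,.045) for p in q]); print("crate",W,W.mean(0),[np.linalg.norm(W[i]-W[i-1]) for i in range(4)])
a=cv2.resize(t[155:265,195:455],None,fx=3,fy=3,interpolation=cv2.INTER_CUBIC)
b=cv2.resize(s[135:215,290:380],None,fx=3,fy=3,interpolation=cv2.INTER_CUBIC)
o=np.zeros((580,800,3),np.uint8);o[:330,:780]=a;o[335:575,:270]=b
cv2.imwrite("pics/crop1.png",o)
E
```

```text
0 4
lid [[349.058 180.326]
 [435.819 169.671]
 [442.794 226.464]
 [356.032 237.119]] [[ 0.639 -0.082  0.07 ]
 [ 0.674 -0.316  0.07 ]
 [ 0.521 -0.337  0.07 ]
 [ 0.486 -0.105  0.07 ]] [ 0.58 -0.21  0.07] [np.float64(0.15416226193012317), np.float64(0.23686225389305246), np.float64(0.15455471521732905), np.float64(0.23513062331745285)]
```

View pics/crop1.png

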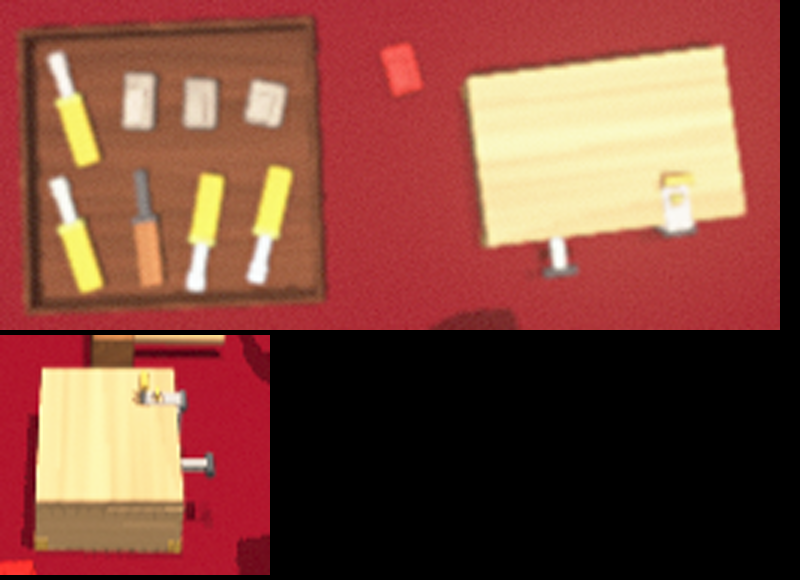

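Crop confirms 4 yellow chisels (top px (219,190), (219,232), (263,231), (285,230)), the brown rasp at (243,230), the pull bar at (381.7,245) and the hasp bar at (420.3,214). The measured lid size, 154x236 mm, matches the text.

```bash
python3 - <<'E'
from h import *
np.set_printoptions(precision=3,suppress=True)
t=cv2.imread("pics/top0.png"); s=cv2.imread("pics/side0.png"); T,S=cam("top"),cam("side")
print(cv2.cvtColor(t,cv2.COLOR_BGR2HSV)[236:240,221:224].reshape(-1,3)[:4])
print("pull",tri(T,(381.7,244.7),S,(360.3,178)),"hasp",tri(T,(420.3,214.3),S,(338.2,150.7)))
yt=blobs(t,(20,90,120),(36,255,255),40,box=(200,155,305,262))[1]; ys=blobs(s,*YEL,box=(255,225,370,325))[1]
for c in yt:
    r=cv2.minAreaRect(c); best=min((tri(T,cen(c),S,cen(d)) for d in ys),key=lambda a:abs(a[0][2]-.02)+3*a[1])
    P=np.array([onz(T,p,.024) for p in cv2.boxPoints(r)])
    e=max([P[1]-P[0],P[2]-P[1]],key=np.linalg.norm)
    print("chisel",cen(c),r[1],best, "plane",onz(T,cen(c),.024)[:2],"ang",np.degrees(np.arctan2(e[1],e[0])),np.linalg.norm(e))
C=np.array([.58,-.21]);a=.148;Rm=np.array([[np.cos(a),-np.sin(a)],[np.sin(a),np.cos(a)]])
for n,v in dict(pull=(-.106,.055),haspbar=(-.039,-.055),hhinge=(-.084,-.055)).items(): print(n,C+Rm@v)
st=read_state();print(R.from_rotvec(st["tcp_rot"]).as_matrix())
E
```

```text
[[ 30 139 249]
 [ 29 143 250]
 [ 29 149 250]
 [ 29 141 249]]
pull (array([ 0.465, -0.174,  0.068]), np.float64(0.005327901925458415)) hasp (array([ 0.548, -0.271,  0.094]), np.float64(0.00524028075630187))
chisel [221.649 240.057] (24.283485412597656, 9.484685897827148) (array([0.466, 0.265, 0.023]), np.float64(0.004357281903688302)) plane [0.468 0.265] ang -158.16919248192423 0.06753757561487926
chisel [263.751 224.061] (8.713146209716797, 24.16665267944336) (array([0.516, 0.15 , 0.022]), np.float64(1.885793883650499e-05)) plane [0.516 0.15 ] ang -7.470181135374248 0.0671066477218922
chisel [285.786 221.623] (9.219544410705566, 23.97081756591797) (array([0.524, 0.089, 0.023]), np.float64(0.0005954144303508684)) plane [0.524 0.089] ang -10.697452468213337 0.06663928272530982
chisel [220.732 198.094] (23.400854110717773, 9.17060375213623) (array([0.583, 0.272, 0.022]), np.float64(0.003946175000367126)) plane [0.585 0.272] ang -159.46135674449596 0.06572778135065704
pull [ 0.467 -0.171]
haspbar [ 0.55 -0.27]
hhinge [ 0.505 -0.277]
[[ 0.9    0.436 -0.001]
 [ 0.436 -0.9    0.002]
 [ 0.    -0.002 -1.   ]]
```

```bash
cat >> h.py <<'E'
np.set_printoptions(precision=4,suppress=True)
def go(p,az,start=None,step=5.):
    """rows (cm, deg) to bring TCP to p pointing down with tool x at azimuth az (deg)"""
    s=read_state()
    p0,M=(np.array(s["tool_pos"]),R.from_rotvec(s["tcp_rot"])) if start is None else start
    a=np.radians(az); c,q=np.cos(a),np.sin(a)
    G=R.from_matrix(np.array([[c,q,0],[q,-c,0],[0,0,-1.]]))
    D=np.asarray(p)-p0; tv=(M.inv()*G).as_rotvec(degrees=True)
    n=int(max(1,np.ceil(np.linalg.norm(D)*100/step),np.ceil(np.linalg.norm(tv)/9)))
    for i in range(n): print(np.round(M.inv().apply(D/n)*100,2),np.round(tv/n,2)); M=M*R.from_rotvec(tv/n,degrees=True)
    return np.asarray(p,float),G
def st():
    s=read_state(); M=R.from_rotvec(s["tcp_rot"]).as_matrix()
    print("t",round(s["time"],2),"p",s["tool_pos"],"az",np.degrees(np.arctan2(M[1,0],M[0,0])).round(1),"zax",M[:,2],"F",s["wrist_force"],"w",s["width"],"g",s["grip_force"])
E
python3 -c "
from h import *
a=go((.52,-.275,.20),8.5);print();go((.549,-.270,.15),8.5,a)"
```

```text
[ 3.87 -2.23  0.07] [-0.01  0.    1.93]
[ 3.79 -2.35  0.07] [-0.01  0.    1.93]
[ 3.71 -2.48  0.07] [-0.01  0.    1.93]
[ 3.63 -2.6   0.07] [-0.01  0.    1.93]
[ 3.54 -2.72  0.07] [-0.01  0.    1.93]
[ 3.44 -2.84  0.07] [-0.01  0.    1.93]
[ 3.35 -2.96  0.07] [-0.01  0.    1.93]
[ 3.24 -3.07  0.07] [-0.01  0.    1.93]
[ 3.14 -3.17  0.07] [-0.01  0.    1.93]

[ 1.47 -0.03  2.5 ] [0. 0. 0.]
[ 1.47 -0.03  2.5 ] [0. 0. 0.]
```

move_arm --series '[5, 3.9, -2.2, 0, 0, 0, 1.9, 5, 3.8, -2.4, 0, 0, 0, 1.9, 5, 3.7, -2.5, 0, 0, 0, 1.9, 5, 3.6, -2.6, 0, 0, 0, 1.9, 5, 3.5, -2.7, 0.3, 0, 0, 1.9]'

```text
time: 0.78
tool_pos: [0.4198, -0.4217, 0.2039]
tcp_rot: [3.11, 0.444, 0.0]
wrist_force: [0.1, -0.2, 0.8]
width: 0.581
grip_force: 0.0
```

move_arm --series '[5, 3.4, -2.8, 0, 0, 0, 1.9, 5, 3.4, -3, 0, 0, 0, 1.9, 5, 3.2, -3.1, 0, 0, 0, 2, 5, 3.1, -3.2, 0, 0, 0, 2, 5, 0, 0, 0, 0, 0, 0]'

```text
time: 1.4
tool_pos: [0.5197, -0.2721, 0.2036]
tcp_rot: [-3.131, -0.24, 0.0]
wrist_force: [0.3, 0.2, 0.1]
width: 0.589
grip_force: 0.0
```

```bash
python3 -c "
from h import *
st();w=cam('wrist');im=snap('wrist','w1.png')
for n,p in dict(bar=(.549,-.270,.096),pull=(.466,-.172,.065)).items(): print(n,proj(w,p))
go((.549,-.270,.15),8.5)"
```

```text
t 1.4 p [ 0.5197 -0.2721  0.2036] az 8.8 zax [-0.0002  0.0009 -1.    ] F [0.2769 0.1767 0.0803] w 0.5891881064895272 g 0.0
bar [324.5712 154.0352]
pull [213.6937 215.8399]
[1.52 0.06 2.68] [-0.01  0.02  0.1 ]
[1.52 0.05 2.68] [-0.01  0.02  0.1 ]
```

View pics/w1.png

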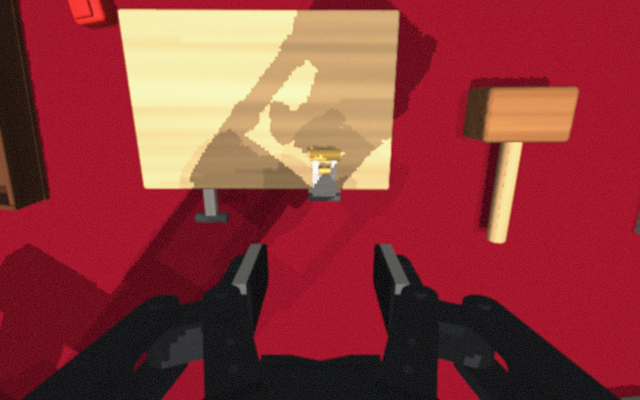

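Wrist view: hasp bar at (325,154) and pull at (211,217). Both are within 3 px of prediction.

move_arm --series '[5, 1.5, 0, 2.7, 0, 0, 0.2, 5, 1.5, 0, 2.7, 0, 0, 0, 5, 0, 0, 3, 0, 0, 0, 5, 0, 0, 3, 0, 0, 0, 5, 0, 0, 0.2, 0, 0, 0]'

```text
time: 2.08
tool_pos: [0.5451, -0.2701, 0.0848]
tcp_rot: [-3.13, -0.226, 0.009]
wrist_force: [-0.9, 0.0, -0.5]
width: 0.582
grip_force: 0.0
```

move_arm --series '[1.8, 0, 0, 0, 0, 0, 0, 1.8, 0, 0, 0, 0, 0, 0, 1.8, 0, 0, 0, 0, 0, 0, 1.8, 0, 0, 0, 0, 0, 0]' --grip_force 25

```text
time: 2.58
tool_pos: [0.5487, -0.2705, 0.0889]
tcp_rot: [3.132, 0.228, 0.002]
wrist_force: [0.1, -0.6, 0.2]
width: 0.212
grip_force: 0.0
```

```bash
python3 -c "
from h import *
st()"
```

```text
t 2.58 p [ 0.5487 -0.2705  0.0889] az 8.3 zax [ 0.0012 -0.0007 -1.    ] F [ 0.0533 -0.5751  0.1847] w 0.21218405168664728 g 0.0
```

```bash
python3 -c "
from h import *
st();w=cam('wrist');im=snap('wrist')
cv2.imwrite('pics/w2.png',cv2.resize(im[60:330,180:470],None,fx=2,fy=2))
T=snap('top');S=snap('side');cv2.imwrite('pics/ts2.png',np.hstack([cv2.resize(T[150:260,330:460],None,fx=3,fy=3),cv2.resize(S[130:240,290:400],None,fx=3,fy=3)]))"
```

```text
t 2.58 p [ 0.5487 -0.2705  0.0889] az 8.3 zax [ 0.0012 -0.0007 -1.    ] F [ 0.0533 -0.5751  0.1847] w 0.21218405168664728 g 0.0
```

View pics/w2.png

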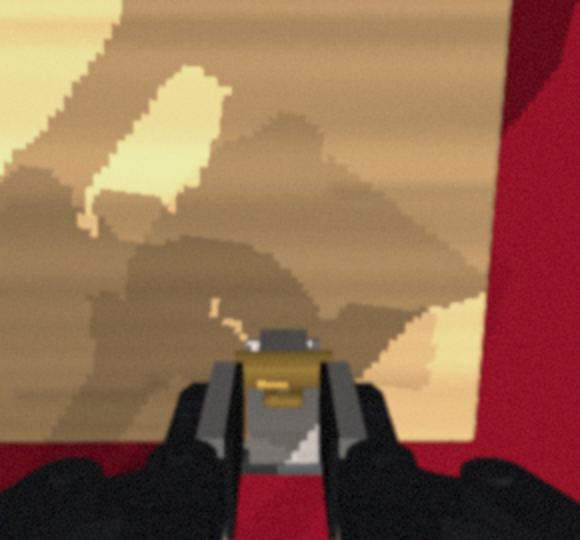

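Wrist crop shows the brass bar at full-frame (321,244), just ahead of the pads and not between them. I'll triangulate it.

```bash
python3 -c "
from h import *
w=cam('wrist');print(onz(w,(321.5,241),.096),-w[1].T@w[2]); 
for p in [(.5487,-.2705,.0889),(.5487,-.2705,.0809),(.549,-.27,.096)]:print(proj(w,p))
K,M,t=w
# camera pose at first picture: rigid transform
s=read_state();A=R.from_rotvec(s['tcp_rot']);co=A.inv().apply(-M.T@t-s['tool_pos']);CM=A.inv().as_matrix()@M.T
a=np.radians(8.8);B=np.array([[np.cos(a),np.sin(a),0],[np.sin(a),-np.cos(a),0],[0,0,-1]])
o=np.array([.5197,-.2721,.2036])+B@co;M1=(B@CM).T
c1=(K,M1,-M1@o)
print(proj(c1,(.549,-.27,.096)),tri(c1,(325,153),w,(321.5,241)))
T,S=cam('top'),cam('side');print(proj(S,(.549,-.27,.096)),proj(T,(.549,-.27,.096)))
"
```

```text
[ 0.5505 -0.2697  0.096 ] [ 0.6224 -0.2585  0.2551]
[322.4339 238.6898]
[322.3594 232.9491]
[321.6582 243.5702]
[324.4378 154.0428] (array([ 0.5496, -0.2701,  0.094 ]), np.float64(0.0005713610779074197))
[337.1867 150.4308] [420.0077 215.0008]
```

View pics/ts2.png

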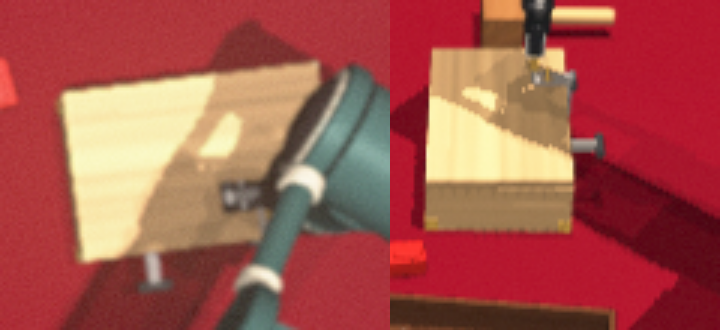

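```bash
python3 -c "
from h import *
import workcell; print([n for n in dir(workcell) if n[0]!='_'])
w=cam('wrist');s=read_state();A=R.from_rotvec(s['tcp_rot'])
for x in (0,.011):
  for z in (-.03,-.02,-.011,0,.008):
    f=lambda y:proj(w,s['tool_pos']+A.apply([x,y,z]))
    print(x,z,f(-.009),f(.009))
"
```

```text
['MotionError', 'calibration', 'finish_job', 'read_camera', 'read_state', 'tcp_to_tips']
0 -0.03 [302.8802 265.3364] [341.4651 265.4168]
0 -0.02 [303.9305 255.429 ] [340.2401 255.5039]
0 -0.011 [304.7752 247.461 ] [339.2549 247.5314]
0 0 [305.6987 238.7497] [338.1779 238.8154]
0 0.008 [306.3058 233.0234] [337.4699 233.086 ]
0.011 -0.03 [302.5471 243.762 ] [341.9587 243.8422]
0.011 -0.02 [303.6386 234.9529] [340.6794 235.0275]
0.011 -0.011 [304.5144 227.8843] [339.6528 227.9545]
0.011 0 [305.4699 220.1726] [338.5329 220.2381]
0.011 0.008 [306.0968 215.1127] [337.798  215.1751]
```

```bash
python3 -c "
from h import *
import workcell; print(tcp_to_tips, tcp_to_tips() if callable(tcp_to_tips) else '')
w=cam('wrist');s=read_state();A=R.from_rotvec(s['tcp_rot'])
print(A.inv().apply(-w[1].T@w[2]-s['tool_pos']),A.inv().apply(w[1][2]))"
```

```text
0.008 
[ 0.075  -0.0008 -0.1668] [-0.2911 -0.0008  0.9567]
```

move_arm --series '[5, 0, 0, 0, 0, 0, 0, 5, 0, 0, 0, 0, 0, 0, 5, 0, 0, 0, 0, 0, 0, 5, 0, 0, 0.6, 0, 0, 0, 5, 0, 0, 0.4, 0, 0, 0]'

```text
time: 3.35
tool_pos: [0.5479, -0.2702, 0.0773]
tcp_rot: [-3.133, -0.228, 0.001]
wrist_force: [0.4, 0.1, -0.1]
width: 0.587
grip_force: 0.0
```

move_arm --series '[1.8, 0, 0, 0, 0, 0, 0, 1.8, 0, 0, 0, 0, 0, 0, 1.8, 0, 0, 0, 0, 0, 0, 1.8, 0, 0, 0, 0, 0, 0]' --grip_force 25

```text
time: 3.85
tool_pos: [0.5484, -0.2704, 0.0782]
tcp_rot: [3.133, 0.228, 0.001]
wrist_force: [-0.2, -0.1, -0.8]
width: 0.212
grip_force: 0.0
```

move_arm --series '[5, 0, 0, 0, 0, 0, 0, 5, 0, 0, 0, 0, 0, 0, 5, 0, 0, 0, 0, 0, 0, 5, 0, 0, 0.4, 0, 0, 0, 5, 0, 0, 0, 0, 0, 0]'

```text
time: 4.47
tool_pos: [0.5478, -0.2701, 0.0734]
tcp_rot: [-3.133, -0.228, 0.001]
wrist_force: [-0.3, 0.3, -0.8]
width: 0.587
grip_force: 0.0
```

```bash
python3 -c "
from h import *
st();im=snap('wrist');S=snap('side')
cv2.imwrite('pics/w3.png',np.hstack([cv2.resize(im[130:330,200:440],None,fx=2,fy=2),cv2.resize(S[110:190,310:370],None,fx=5,fy=5)]))"
```

```text
t 4.47 p [ 0.5478 -0.2701  0.0734] az 8.3 zax [-0.0009  0.0005 -1.    ] F [-0.2959  0.2584 -0.8404] w 0.587026090218957 g 0.0
```

View pics/w3.png

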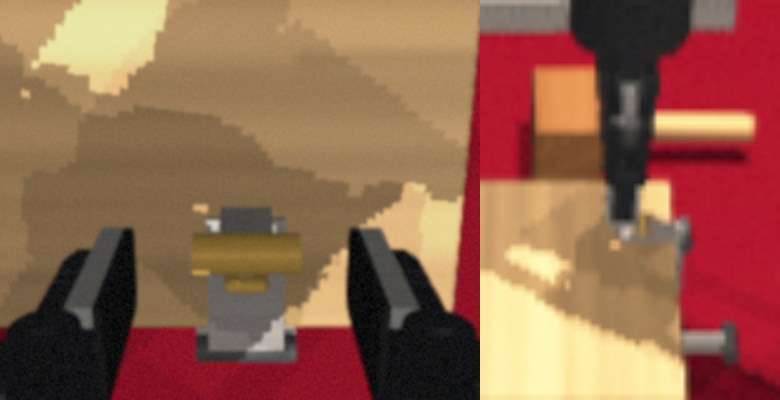

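Bar at (323,256) and pad tips at v≈245. The gap scale puts the tips level with or above the bar, so they stand farther back than nominal. I'll descend gently.

move_arm --series '[5, 0, 0, 0.4, 0, 0, 0, 5, 0, 0, 0.4, 0, 0, 0, 5, 0, 0, 0, 0, 0, 0]'

```text
time: 4.95
tool_pos: [0.5477, -0.27, 0.0653]
tcp_rot: [-3.133, -0.228, 0.002]
wrist_force: [-0.2, 0.4, -0.3]
width: 0.586
grip_force: 0.0
```

move_arm --series '[1.8, 0, 0, 0, 0, 0, 0, 1.8, 0, 0, 0, 0, 0, 0, 1.8, 0, 0, 0, 0, 0, 0, 1.8, 0, 0, 0, 0, 0, 0]' --grip_force 25

```text
time: 5.45
tool_pos: [0.5484, -0.271, 0.0663]
tcp_rot: [3.132, 0.228, 0.001]
wrist_force: [-0.1, -3.4, -0.3]
width: 0.291
grip_force: 25.7
```

move_arm --series '[4, 0, 0, 0, 0, 0, 0, 4, 0, 0, 0, 0, 0, 0, 4, 0, 0, 0.4, 0, 0, 0, 4, 0, 0, 0.4, 0, 0, 0, 4, 0, 0, 0, 0, 0, 0]'

```text
time: 6.08
tool_pos: [0.5477, -0.2699, 0.0572]
tcp_rot: [-3.132, -0.228, 0.002]
wrist_force: [-0.4, -0.0, 0.4]
width: 0.47
grip_force: 0.0
```

move_arm --series '[1.8, 0, 0, 0, 0, 0, 0, 1.8, 0, 0, 0, 0, 0, 0, 1.8, 0, 0, 0, 0, 0, 0, 1.8, 0, 0, 0, 0, 0, 0]' --grip_force 25

```text
time: 6.58
tool_pos: [0.5482, -0.271, 0.0581]
tcp_rot: [3.132, 0.228, 0.0]
wrist_force: [-0.3, -5.2, -1.6]
width: 0.292
grip_force: 25.3
```

move_arm --series '[1.8, -0.64, 0, -0.88, 0, 0, 0, 1.8, -0.8, 0, -0.73, 0, 0, 0, 1.8, -0.94, 0, -0.54, 0, 0, 0, 1.8, -1.04, 0, -0.34, 0, 0, 0, 1.8, -1.08, 0, -0.11, 0, 0, 0]'

```text
time: 7.2
tool_pos: [0.5054, -0.2775, 0.0851]
tcp_rot: [3.131, 0.228, 0.007]
wrist_force: [3.8, -3.9, -0.9]
width: 0.29
grip_force: 25.0
```

move_arm --series '[1.8, -1.08, 0, 0.11, 0, 0, 0, 1.8, -1.04, 0, 0.34, 0, 0, 0, 1.8, -0.94, 0, 0.54, 0, 0, 0, 1.8, -0.8, 0, 0.73, 0, 0, 0, 1.8, -0.64, 0, 0.88, 0, 0, 0]'

```text
time: 7.82
tool_pos: [0.4583, -0.2846, 0.0592]
tcp_rot: [3.131, 0.229, -0.001]
wrist_force: [-2.1, -6.6, 5.5]
width: 0.295
grip_force: 27.5
```

```bash
python3 -c "
from h import *
st();im=snap('wrist','w4.png')"
```

```text
t 7.83 p [ 0.4583 -0.2846  0.0592] az 8.4 zax [-0.0004 -0.0022 -1.    ] F [-2.1021 -6.5816  5.5181] w 0.2945811763335335 g 27.545111775398254
```

View pics/w4.png

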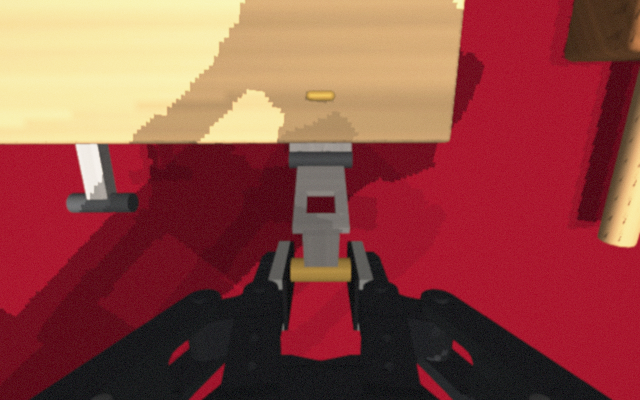

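Hasp has swung out, with its bar at (320,269) in the pads. The pull bar is at (102,203). Releasing and moving to the pull.

move_arm --series '[4, 0, 0, 0, 0, 0, 0, 4, 0, 0, 0, 0, 0, 0, 5, 0, 0, -4, 0, 0, 0, 5, 0, 0, -5, 0, 0, 0, 5, 0, 0, 0, 0, 0, 0]'

```text
time: 8.5
tool_pos: [0.4621, -0.2846, 0.1527]
tcp_rot: [3.129, 0.229, 0.01]
wrist_force: [-0.4, 0.2, -1.1]
width: 0.583
grip_force: 0.0
```

```bash
python3 -c "
from h import *
st();w=cam('wrist');im=snap('wrist','w5.png');p=proj(w,(.466,-.172,.065));print(p,proj(w,(.448,-.285,.086)))
g=cv2.cvtColor(im,cv2.COLOR_BGR2HSV);m=((g[...,1]<110)&(g[...,2]<130)).astype(np.uint8)*255
x,y=map(int,p);k=np.zeros_like(m);k[y-30:y+30,x-45:x+45]=255
for c in cv2.findContours(m&k,0,1)[0]:
  if cv2.contourArea(c)>40: print(cv2.boundingRect(c),cv2.minAreaRect(c),onz(w,cen(c),.065))
go((.466,-.172,.10),8.5)"
```

```text
t 8.5 p [ 0.4621 -0.2846  0.1527] az 8.4 zax [ 0.0069 -0.004  -1.    ] F [-0.3635  0.1652 -1.1413] w 0.5833259984450992 g 0.0
[181.0885 170.0703] [318.9013 219.9987]
(157, 140, 43, 38) ((178.41163635253906, 158.2390899658203), (42.171607971191406, 36.755069732666016), 1.847610354423523) [ 0.4672 -0.1706  0.065 ]
[ 0.72 -3.66  1.66] [ 0.04 -0.06 -0.05]
[ 0.72 -3.66  1.67] [ 0.04 -0.06 -0.05]
[ 0.73 -3.65  1.67] [ 0.04 -0.06 -0.05]
```

move_arm --series '[5, 0.7, -3.7, 1.7, 0, 0, 0, 5, 0.7, -3.7, 1.7, 0, 0, 0, 5, 0.7, -3.7, 1.7, 0, 0, 0, 5, 0, -0.1, 3.5, 0, 0, 0, 5, 0, 0, 3, 0, 0, 0]'

```text
time: 9.18
tool_pos: [0.4616, -0.1675, 0.0291]
tcp_rot: [-3.131, -0.231, 0.006]
wrist_force: [1.6, -0.9, 0.5]
width: 0.586
grip_force: 0.0
```

```bash
python3 -c "
from h import *
st();go((.466,-.171,.028),8.5)"
```

```text
t 9.18 p [ 0.4616 -0.1675  0.0291] az 8.4 zax [-0.0037  0.0019 -1.    ] F [ 1.5827 -0.9327  0.4508] w 0.5861442576880218 g 0.0
[0.38 0.41 0.11] [-0.14  0.19 -0.08]
```

move_arm --series '[5, 0, 0, 0, 0, 0, 0, 5, 0, 0.2, 0, 0, 0, 0, 2.2, 0, 0, 0, 0, 0, 0, 2.2, 0, 0, 0, 0, 0, 0, 2.2, 0, 0, 0, 0, 0, 0]' --grip_force 35

```text
time: 9.8
tool_pos: [0.4652, -0.1724, 0.0331]
tcp_rot: [3.131, 0.228, 0.004]
wrist_force: [1.5, -3.9, 0.4]
width: 0.33
grip_force: 34.5
```

```bash
python3 -c "
from h import *
st()
r=182.07;th0=np.arctan2(5,-182)
for N,e in((20,1.75),):
  a=th0-np.linspace(0,e,N+1);P=np.c_[r*np.cos(a),r*np.sin(a)]/10;d=np.diff(P,axis=0);print(np.c_[d[:,0],-d[:,1]].round(2).tolist())"
```

```text
t 9.8 p [ 0.4652 -0.1724  0.0331] az 8.3 zax [ 0.0027 -0.0017 -1.    ] F [ 1.4529 -3.8773  0.4328] w 0.33010767231595906 g 34.474437832832336
[[0.11, -1.59], [0.25, -1.57], [0.39, -1.54], [0.52, -1.5], [0.65, -1.45], [0.78, -1.39], [0.89, -1.32], [1.01, -1.23], [1.11, -1.14], [1.21, -1.04], [1.29, -0.93], [1.37, -0.81], [1.43, -0.69], [1.49, -0.56], [1.53, -0.43], [1.56, -0.3], [1.58, -0.16], [1.59, -0.02], [1.59, 0.12], [1.57, 0.26]]
```

Gripped (28 mm opening on a 30 mm bar). Swinging the lid.

move_arm --series '[2.2, 0.11, 0, -1.59, 0, 0, 0, 2.2, 0.25, 0, -1.57, 0, 0, 0, 2.2, 0.39, 0, -1.54, 0, 0, 0, 2.2, 0.52, 0, -1.5, 0, 0, 0, 2.2, 0.65, 0, -1.45, 0, 0, 0]'

```text
time: 10.42
tool_pos: [0.4844, -0.1695, 0.109]
tcp_rot: [3.131, 0.228, 0.005]
wrist_force: [6.2, -4.0, -8.4]
width: 0.332
grip_force: 35.0
```

move_arm --series '[2.2, 0.78, 0, -1.39, 0, 0, 0, 2.2, 0.89, 0, -1.32, 0, 0, 0, 2.2, 1.01, 0, -1.23, 0, 0, 0, 2.2, 1.11, 0, -1.14, 0, 0, 0, 2.2, 1.21, 0, -1.04, 0, 0, 0]'

```text
time: 11.05
tool_pos: [0.5318, -0.1623, 0.1689]
tcp_rot: [3.132, 0.228, -0.003]
wrist_force: [2.1, -5.9, -7.5]
width: 0.332
grip_force: 35.0
```

```bash
python3 -c "
from h import *
st()"
```

```text
t 11.05 p [ 0.5318 -0.1623  0.1689] az 8.3 zax [-0.002  -0.0015 -1.    ] F [ 2.0804 -5.8535 -7.4709] w 0.33242344362608417 g 34.982319474220276
```

move_arm --series '[2.2, 1.29, 0, -0.93, 0, 0, 0, 2.2, 1.37, 0, -0.81, 0, 0, 0, 2.2, 1.43, 0, -0.69, 0, 0, 0, 2.2, 1.49, 0, -0.56, 0, 0, 0, 2.2, 1.53, 0, -0.43, 0, 0, 0]'

```text
time: 11.68
tool_pos: [0.6023, -0.1517, 0.2039]
tcp_rot: [3.133, 0.228, -0.004]
wrist_force: [-1.5, -4.8, -2.1]
width: 0.33
grip_force: 35.2
```

move_arm --series '[2.2, 1.56, 0, -0.3, 0, 0, 0, 2.2, 1.58, 0, -0.16, 0, 0, 0, 2.2, 1.59, 0, -0.02, 0, 0, 0, 2.2, 1.59, 0, 0.12, 0, 0, 0, 2.2, 1.57, 0, 0.26, 0, 0, 0]'

```text
time: 12.3
tool_pos: [0.6829, -0.1396, 0.2061]
tcp_rot: [3.133, 0.228, 0.004]
wrist_force: [-1.8, -4.2, 5.0]
width: 0.334
grip_force: 35.9
```

```bash
python3 -c "
from h import *
st()"
```

```text
t 12.3 p [ 0.6829 -0.1396  0.2061] az 8.3 zax [ 0.0027 -0.0004 -1.    ] F [-1.8224 -4.1927  5.0163] w 0.3335967652610032 g 35.88241517543793
```

move_arm --series '[4.5, 0, 0, 0, 0, 0, 0, 4.5, 0, 0, 0, 0, 0, 0, 4.5, 0, 0, -4, 0, 0, 0, 4.5, 0, 0, -4, 0, 0, 0, 4.5, 0, 0, 0, 0, 0, 0]'

```text
time: 12.92
tool_pos: [0.683, -0.1396, 0.29]
tcp_rot: [3.132, 0.228, 0.013]
wrist_force: [-0.0, -0.1, 0.9]
width: 0.522
grip_force: 0.0
```

```bash
cat >> h.py <<'E'
def chis():
    """yellow handles in the crate: handle-centre xy, axis azimuth (deg), height from top+side"""
    T,S=cam("top"),cam("side"); t,s=snap("top","t%.0f.png"%(read_state()["time"]*10)),snap("side")
    ys=blobs(s,*YEL,box=(255,225,370,325))[1]
    for c in blobs(t,(20,90,120),(36,255,255),40,(200,155,305,262))[1]:
        P=np.array([onz(T,p,.024) for p in cv2.boxPoints(cv2.minAreaRect(c))]); e=max([P[1]-P[0],P[2]-P[1]],key=np.linalg.norm)
        b=min((tri(T,cen(c),S,cen(d)) for d in ys),key=lambda a:abs(a[0][2]-.022)+3*a[1],default=None)
        print("chisel px",cen(c),"A",cv2.contourArea(c),"xy",onz(T,cen(c),.024)[:2],"az",(np.degrees(np.arctan2(e[1],e[0]))+90)%180-90,"L",np.linalg.norm(e),"tri",b)
E
python3 -c "
from h import *
st();a=go((.516,.09,.20),-10.7)
chis()"
```

```text
t 12.93 p [ 0.683  -0.1396  0.29  ] az 8.3 zax [ 0.0083 -0.001  -1.    ] F [-0.0362 -0.1483  0.8871] w 0.5224811159864522 g 0.0
[-2.21 -4.19  1.47] [ 0.01 -0.08  3.17]
[-2.44 -4.06  1.48] [ 0.01 -0.08  3.17]
[-2.66 -3.92  1.48] [ 0.01 -0.08  3.17]
[-2.87 -3.77  1.49] [ 0.01 -0.08  3.17]
[-3.07 -3.61  1.49] [ 0.01 -0.08  3.17]
[-3.26 -3.43  1.5 ] [ 0.01 -0.08  3.17]
chisel px [221.6714 239.9829] A 175.0 xy [0.4686 0.2649] az 21.830807518075773 L 0.06753757561487926 tri (array([0.4663, 0.2651, 0.0225]), np.float64(0.0045624690993440005))
chisel px [263.7171 224.0504] A 168.5 xy [0.5159 0.1499] az -7.470181154109568 L 0.06710664745738171 tri (array([0.5159, 0.1501, 0.0223]), np.float64(5.04499355886178e-05))
chisel px [285.7672 221.6082] A 174.0 xy [0.5243 0.0888] az -10.697452468213342 L 0.06663928272530982 tri (array([0.524 , 0.0889, 0.0226]), np.float64(0.0006390085589054827))
chisel px [220.7106 198.0392] A 174.5 xy [0.5852 0.2722] az 20.53864325550404 L 0.06572778135065704 tri (array([0.5832, 0.2724, 0.0223]), np.float64(0.00427880305196651))
```

move_arm --series '[4, -2.2, -4.2, 0.5, 0, 0, 3.2, 4, -2.4, -4.1, 1, 0, 0, 3.2, 4, -2.7, -3.9, 1.5, 0, 0, 3.2, 4, -2.8, -3.8, 1.5, 0, 0, 3.2, 4, -3, -3.6, 1.5, 0, 0, 3.2]'

```text
time: 13.65
tool_pos: [0.5402, 0.0535, 0.2219]
tcp_rot: [-3.134, 0.214, 0.006]
wrist_force: [0.3, 0.7, -0.3]
width: 0.47
grip_force: 0.0
```

move_arm --series '[4, -2.6, -3.5, 3, 0, 0, 3.2, 4, 0, 0, 4, 0, 0, 0, 4, 0, 0, 4, 0, 0, 0, 4, 0, 0, 0, 0, 0, 0]'

```text
time: 14.15
tool_pos: [0.5163, 0.0901, 0.1094]
tcp_rot: [3.125, -0.297, -0.018]
wrist_force: [-0.1, 0.8, 0.1]
width: 0.474
grip_force: 0.0
```

```bash
python3 -c "
from h import *
st();a=go((.524,.089,-.008),-10.7);w=cam('wrist');im=snap('wrist','w6.png');print(proj(w,(.524,.089,.024)))
for c in blobs(im,(20,90,100),(36,255,255),200)[1]: print(cen(c),cv2.minAreaRect(c),onz(w,cen(c),.024))"
```

```text
t 14.15 p [0.5163 0.0901 0.1094] az -10.9 zax [-0.0116 -0.0011 -0.9999] F [-0.1125  0.8428  0.0889] w 0.47355650513777614 g 0.0
[ 0.3  -0.03  3.91] [ 0.06  0.21 -0.05]
[ 0.29 -0.02  3.91] [ 0.06  0.21 -0.05]
[ 0.27 -0.02  3.91] [ 0.06  0.21 -0.05]
[320.9776 183.8405]
[135.6115 275.038 ] ((134.47544860839844, 275.927001953125), (71.04509735107422, 37.73199462890625), 50.856014251708984) [0.4734 0.2628 0.024 ]
[248.6508 206.8332] ((248.58517456054688, 206.7908477783203), (79.61656951904297, 29.44512939453125), 83.8533706665039) [0.516  0.1504 0.024 ]
[318.7783 182.6367] ((318.9410705566406, 184.12774658203125), (26.940107345581055, 82.07733917236328), 0.8184555172920227) [0.5253 0.0905 0.024 ]
[ 74.5002 149.3938] ((73.48347473144531, 150.62747192382812), (96.8489761352539, 41.26924133300781), 52.386043548583984) [0.5865 0.2701 0.024 ]
```

View pics/w6.png

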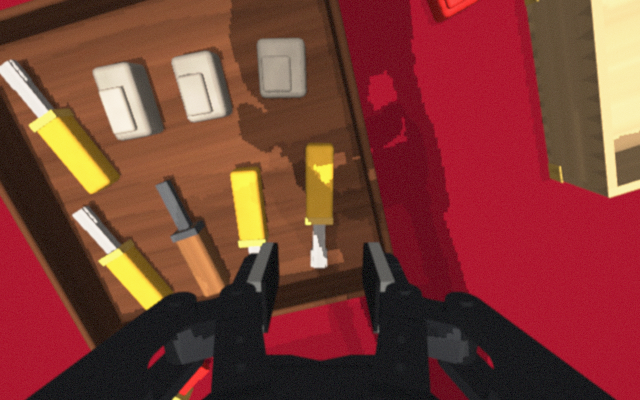

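Chisel 3 at (319,183), aligned with tool x, gripper clear of the crate wall at u≈370. Descending with force checks to settle the true tip height.

move_arm --series '[3.6, 0.4, 0, 4, 0, 0, 0, 3.6, 0.4, 0, 4, 0, 0, 0, 3.6, 0.1, 0, 2.5, 0, 0, 0, 3.6, 0, 0, 1, 0, 0, 0, 3.6, 0, 0, 0, 0, 0, 0]'

```text
time: 14.82
tool_pos: [0.5313, 0.0887, 0.0006]
tcp_rot: [-3.127, 0.298, -0.001]
wrist_force: [-0.6, -0.2, 0.6]
width: 0.421
grip_force: 0.0
```

move_arm --series '[3.6, 0, 0, 0.4, 0, 0, 0, 3.6, 0, 0, 0, 0, 0, 0]'

```text
time: 15.08
tool_pos: [0.5314, 0.0889, -0.0032]
tcp_rot: [-3.127, 0.298, -0.003]
wrist_force: [0.0, -0.3, 0.3]
width: 0.423
grip_force: 0.0
```

```bash
python3 -c "
from h import *
st()"
```

```text
t 15.07 p [ 0.5314  0.0889 -0.0032] az -10.9 zax [ 0.0016  0.0002 -1.    ] F [ 0.0069 -0.2603  0.2926] w 0.4228675553768517 g 0.0
```

move_arm --series '[3.6, -0.6, 0, 0.4, 0, 0, 0, 3.6, 0, 0, 0.3, 0, 0, 0, 3.6, 0, 0, 0.3, 0, 0, 0, 3.6, 0, 0, 0, 0, 0, 0]'

```text
time: 15.58
tool_pos: [0.5245, 0.0898, -0.0145]
tcp_rot: [3.127, -0.298, -0.001]
wrist_force: [-0.0, -1.0, -0.3]
width: 0.417
grip_force: 0.0
```

move_arm --series '[1, 0, 0, 0, 0, 0, 0, 1, 0, 0, 0, 0, 0, 0, 1, 0, 0, 0, 0, 0, 0, 1, 0, 0, 0, 0, 0, 0]' --grip_force 50

```text
time: 16.08
tool_pos: [0.5251, 0.0899, -0.0139]
tcp_rot: [-3.127, 0.298, -0.001]
wrist_force: [-0.0, -0.6, 0.3]
width: 0.24
grip_force: 50.2
```

```bash
python3 -c "
from h import *
st();im=snap('wrist');cv2.imwrite('pics/w7.png',cv2.resize(im[130:330,200:440],None,fx=2,fy=2))"
```

```text
t 16.07 p [ 0.5251  0.0899 -0.0139] az -10.9 zax [ 0.0007  0.0001 -1.    ] F [-0.0245 -0.6419  0.3136] w 0.2395078768929483 g 50.181185603141785
```

View pics/w7.png

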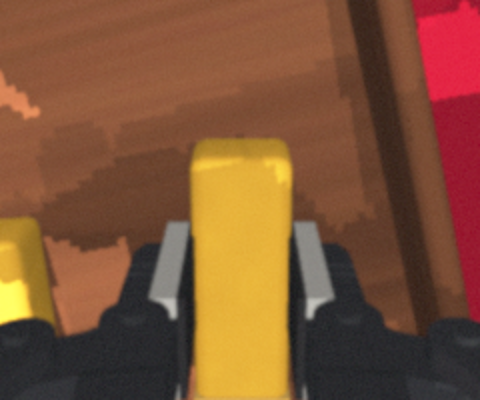

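Chisel 3 is firmly between the pads. I'll lift and turn it so the blade points to the hinge and the camera stays off the lid.

move_arm --series '[1, 0, 0, -1, 0, 0, 0, 1, 0, 0, -3, 0, 0, 0, 1, 0, 0, -4, 0, 0, 0, 1, 0, 0, -5, 0, 0, 0, 1, 0, 0, -2, 0, 0, 0]' --grip_force 60

```text
time: 16.75
tool_pos: [0.5267, 0.0901, 0.1401]
tcp_rot: [-3.126, 0.297, -0.009]
wrist_force: [1.6, 0.8, -1.9]
width: 0.241
grip_force: 59.5
```

```bash
cat >> h.py <<'E'
C=np.array([.58,-.21])
def slot(x,y,z=0.,a=np.radians(8.5)): return np.array([*(C+np.array([[np.cos(a),-np.sin(a)],[np.sin(a),np.cos(a)]])@(x,y)),z])
E
python3 -c "
from h import *
st();p=slot(-.0215,-.075,.137);print(p);s=read_state()
a=go((.50,.06,.137),82,step=5);print();b=go((.52,-.15,.137),140,a);print();go(p,188.5,b)"
```

```text
t 16.75 p [0.5267 0.0901 0.1401] az -10.9 zax [ 0.0055  0.0007 -1.    ] F [ 1.6365  0.8421 -1.8579] w 0.24091325700849156 g 59.519081711769104
[ 0.5698 -0.2874  0.137 ]
[-0.19  0.31  0.03] [ 0.02 -0.03 -8.44]
[-0.23  0.28  0.03] [ 0.02 -0.03 -8.44]
[-0.27  0.25  0.03] [ 0.02 -0.03 -8.44]
[-0.3   0.2   0.03] [ 0.02 -0.03 -8.44]
[-0.33  0.16  0.03] [ 0.02 -0.03 -8.44]
[-0.35  0.11  0.03] [ 0.02 -0.03 -8.44]
[-0.36  0.06  0.03] [ 0.02 -0.03 -8.44]
[-0.37  0.    0.03] [ 0.02 -0.03 -8.44]
[-0.36 -0.05  0.03] [ 0.02 -0.03 -8.44]
[-0.35 -0.1   0.03] [ 0.02 -0.03 -8.44]
[-0.33 -0.16  0.03] [ 0.02 -0.03 -8.44]

[-2.93  0.7   0.  ] [ 0.    0.   -8.29]
[-3.    0.27  0.  ] [ 0.    0.   -8.29]
[-3.01 -0.16  0.  ] [ 0.    0.   -8.29]
[-2.95 -0.6   0.  ] [ 0.    0.   -8.29]
[-2.84 -1.02  0.  ] [ 0.    0.   -8.29]
[-2.66 -1.41  0.  ] [ 0.    0.   -8.29]
[-2.43 -1.78  0.  ] [ 0.    0.   -8.29]

[-2.11 -1.22  0.  ] [ 0.    0.   -8.08]
[-1.92 -1.5   0.  ] [ 0.    0.   -8.08]
[-1.68 -1.76  0.  ] [ 0.    0.   -8.08]
[-1.42 -1.98  0.  ] [ 0.    0.   -8.08]
[-1.13 -2.16  0.  ] [ 0.    0.   -8.08]
[-0.81 -2.3   0.  ] [ 0.    0.   -8.08]
```

move_arm --series '[1, -0.2, 0.3, 0, 0, 0, -8.4, 1, -0.2, 0.3, 0, 0, 0, -8.4, 1, -0.3, 0.2, 0, 0, 0, -8.4, 1, -0.3, 0.2, 0, 0, 0, -8.4, 1, -0.3, 0.2, 0, 0, 0, -8.4]'

```text
time: 17.38
tool_pos: [0.5123, 0.0763, 0.1362]
tcp_rot: [-3.024, -0.85, 0.001]
wrist_force: [-0.1, 0.2, -0.3]
width: 0.239
grip_force: 59.5
```

move_arm --series '[1, -0.3, 0.1, 0, 0, 0, -8.4, 1, -0.4, 0, 0, 0, 0, -8.4, 1, -0.4, 0, 0, 0, 0, -8.4, 1, -0.4, 0, 0, 0, 0, -8.4, 1, -0.3, -0.1, 0, 0, 0, -8.4]'

```text
time: 18.0
tool_pos: [0.5002, 0.0627, 0.1362]
tcp_rot: [-2.519, -1.877, 0.001]
wrist_force: [-0.8, 0.3, -0.8]
width: 0.24
grip_force: 59.5
```

move_arm --series '[1, -0.3, -0.2, 0, 0, 0, -8.4, 1, -2.9, 0.7, 0, 0, 0, -8.3, 1, -3, 0.3, 0, 0, 0, -8.3, 1, -3, -0.2, 0, 0, 0, -8.3, 1, -3, -0.6, 0, 0, 0, -8.3]'

```text
time: 18.62
tool_pos: [0.508, -0.0604, 0.1362]
tcp_rot: [-1.688, -2.649, 0.0]
wrist_force: [-0.3, -0.4, -1.1]
width: 0.236
grip_force: 59.5
```

move_arm --series '[1, -2.8, -1, 0, 0, 0, -8.3, 1, -2.7, -1.4, 0, 0, 0, -8.3, 1, -2.4, -1.8, 0, 0, 0, -8.3, 1, -2.1, -1.2, 0, 0, 0, -8.1, 1, -1.9, -1.5, 0, 0, 0, -8.1]'

```text
time: 19.25
tool_pos: [0.5324, -0.1957, 0.1361]
tcp_rot: [-0.651, -3.073, -0.0]
wrist_force: [0.7, -0.5, -0.9]
width: 0.239
grip_force: 59.5
```

move_arm --series '[1, -1.7, -1.8, 0, 0, 0, -8.1, 1, -1.4, -2, 0, 0, 0, -8.1, 1, -1.1, -2.2, 0, 0, 0, -8.1, 1, -0.8, -2.3, 0, 0, 0, -8.1, 1, 0, 0, 0, 0, 0, 0]'

```text
time: 19.88
tool_pos: [0.5646, -0.289, 0.1361]
tcp_rot: [0.222, -3.134, 0.0]
wrist_force: [-0.2, 0.5, -1.6]
width: 0.236
grip_force: 59.5
```

```bash
python3 -c "
from h import *
st();p=slot(-.0215,-.075,.06);a=go(p,188.5);snap('wrist','w8.png');T=snap('top','t8.png')
q=np.array([proj(cam('wrist'),slot(x,y,.06)) for x,y in((-.07,-.11),(.07,-.11),(.07,.11),(-.07,.11))]);print(q)"
```

```text
t 19.88 p [ 0.5646 -0.289   0.1361] az -171.9 zax [-0.0001 -0.0001 -1.    ] F [-0.1647  0.5342 -1.5747] w 0.23631344684251937 g 59.49991464614868
[-0.27  0.04  3.8 ] [-0.   -0.   -0.21]
[-0.27  0.04  3.8 ] [-0.   -0.   -0.21]
[[269.2281 141.1638]
 [277.513  304.8344]
 [532.9922 303.2408]
 [567.8612 139.3955]]
```

View pics/w8.png

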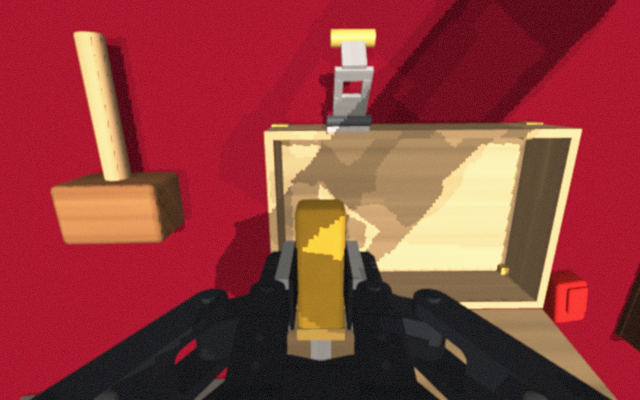

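The case interior runs from (275,138) to (568,139) and its back right corner is near (533,303), as predicted. The chisel hangs parallel inside the left wall, so I'll lower it.

move_arm --series '[1, -0.3, 0, 4, 0, 0, 0, 1, -0.2, 0, 4, 0, 0, 0, 1, 0, 0, 4, 0, 0, 0, 1, 0, 0, 1.8, 0, 0, 0, 1, 0, 0, 0.6, 0, 0, 0]'

```text
time: 20.6
tool_pos: [0.5688, -0.286, -0.009]
tcp_rot: [0.225, -3.132, -0.002]
wrist_force: [-0.1, -0.0, -0.6]
width: 0.24
grip_force: 59.5
```

move_arm --series '[1, 0, 0, 0.3, 0, 0, 0, 1, 0, 0, 0, 0, 0, 0]'

```text
time: 20.85
tool_pos: [0.5696, -0.2864, -0.0091]
tcp_rot: [0.224, -3.134, -0.001]
wrist_force: [-3.9, 3.9, 1.9]
width: 0.238
grip_force: 65.0
```

```bash
python3 -c "
from h import *
st()"
```

```text
t 20.85 p [ 0.5696 -0.2864 -0.0091] az -171.8 zax [-0.0001  0.0008 -1.    ] F [-3.8824  3.8923  1.9032] w 0.23768024366052543 g 64.97194444440538
```

move_arm --series '[3, 0, 0, 0, 0, 0, 0, 3, 0, 0, 0, 0, 0, 0, 3, 0, 0, -3, 0, 0, 0, 3, 0, 0, -6, 0, 0, 0, 3, 0, 0, -6, 0, 0, 0]'

```text
time: 21.48
tool_pos: [0.5705, -0.2874, 0.1427]
tcp_rot: [-0.225, 3.131, -0.003]
wrist_force: [0.2, -1.4, 0.2]
width: 0.354
grip_force: 0.0
```

```bash
cat >> h.py <<'E'
def cz(p,a=np.radians(8.5)):
    c,s=np.cos(a),np.sin(a); return np.array([[c,s],[-s,c]])@(np.asarray(p)[:2]-C)
def incase():
    "yellow handles seen by the wrist camera inside the case, in case coordinates, mm (on z=.024)"
    w=cam('wrist'); im=snap('wrist')
    for c in blobs(im,(20,90,100),(36,255,255),150)[1]:
        P=np.array([onz(w,p,.024) for p in cv2.boxPoints(cv2.minAreaRect(c))]); e=max([P[1]-P[0],P[2]-P[1]],key=np.linalg.norm)
        print("handle",cz(P.mean(0))*1000,"az",(np.degrees(np.arctan2(e[1],e[0]))+90)%180-90,"L",np.linalg.norm(e))
E
python3 -c "
from h import *
st();incase();a=go((.516,.15,.12),172.5,step=6)"
```

```text
t 21.48 p [ 0.5705 -0.2874  0.1427] az -171.8 zax [ 0.0029 -0.0016 -1.    ] F [ 0.244  -1.4161  0.2381] w 0.3538314699087463 g 0.0
handle [-12.2971  35.9403] az -23.52222514267976 L 0.055434719747111866
handle [-24.2645 -84.1183] az 9.068720632136902 L 0.07551833249199119
handle [ -91.3178 -255.7555] az 9.74976939588889 L 0.11706682824166102
handle [-145.9887  -49.0287] az -81.69869055587233 L 0.033622086258064864
[-0.04  5.56  0.36] [-0.07  0.12  1.97]
[0.15 5.56 0.37] [-0.07  0.12  1.97]
[0.34 5.55 0.37] [-0.07  0.12  1.97]
[0.53 5.53 0.38] [-0.07  0.12  1.97]
[0.72 5.51 0.39] [-0.07  0.12  1.97]
[0.9  5.48 0.4 ] [-0.07  0.12  1.97]
[1.09 5.45 0.4 ] [-0.07  0.12  1.97]
[1.28 5.41 0.41] [-0.07  0.12  1.97]
```

move_arm --series '[3.6, 0, 5.5, 0, 0, 0, 2, 3.6, 0.1, 5.5, 0, 0, 0, 2, 3.6, 0.3, 5.5, 0.4, 0, 0, 2, 3.6, 0.5, 5.5, 0.4, 0, 0, 2, 3.6, 0.7, 5.5, 0.4, 0, 0, 2]'

```text
time: 22.15
tool_pos: [0.5347, -0.0121, 0.1293]
tcp_rot: [0.051, 3.136, -0.0]
wrist_force: [1.5, 0.1, -0.2]
width: 0.424
grip_force: 0.0
```

move_arm --series '[3.6, 0.9, 5.5, 0.4, 0, 0, 2, 3.6, 1.1, 5.5, 0.4, 0, 0, 2, 3.6, 1.3, 5.4, 0.4, 0, 0, 2, 3.6, 0, 0, 0, 0, 0, 0, 3.6, 0, 0, 0, 0, 0, 0]'

```text
time: 22.78
tool_pos: [0.5122, 0.1525, 0.1164]
tcp_rot: [0.211, 3.132, 0.001]
wrist_force: [-0.5, -1.1, -0.2]
width: 0.424
grip_force: 0.0
```

```bash
cat >> h.py <<'E'
def near(z=.024):
    w=cam('wrist'); im=snap('wrist'); s=read_state()
    for c in blobs(im,(20,90,100),(36,255,255),300)[1]:
        if min(cv2.boundingRect(c)[:2])<=0: continue
        P=np.array([onz(w,p,z) for p in cv2.boxPoints(cv2.minAreaRect(c))]); e=max([P[1]-P[0],P[2]-P[1]],key=np.linalg.norm)
        print("handle",P.mean(0)[:2],"az",(np.degrees(np.arctan2(e[1],e[0]))+90)%180-90,"L",np.linalg.norm(e),"px",cen(c))
E
python3 -c "
from h import *
st();near();a=go((.516,.15,-.0145),172.5,step=6)"
```

```text
t 22.77 p [0.5122 0.1525 0.1164] az 172.3 zax [ 0.003   0.0002 -1.    ] F [-0.5163 -1.1261 -0.1598] w 0.42373365508393684 g 0.0
handle [0.5815 0.2728] az 21.37381925565063 L 0.07299749267327672 px [464.8055 245.5925]
handle [0.512 0.153] az -6.949806894301702 L 0.06496201511663866 px [318.7443 188.7644]
handle [0.4677 0.2653] az 22.156783074993427 L 0.06710186392744463 px [454.5158 114.0011]
[-0.12 -0.04  4.36] [ 0.01  0.05 -0.09]
[-0.13 -0.04  4.36] [ 0.01  0.05 -0.09]
[-0.13 -0.04  4.36] [ 0.01  0.05 -0.09]
```

move_arm --series '[3.6, 0, 0, 4, 0, 0, 0, 3.6, 0, 0, 4, 0, 0, 0, 3.6, 0, 0, 3, 0, 0, 0, 3.6, -0.1, 0, 1.6, 0, 0, 0, 3.6, 0, 0, 0.5, 0, 0, 0]'

```text
time: 23.45
tool_pos: [0.5124, 0.1511, -0.0165]
tcp_rot: [-0.215, -3.134, 0.0]
wrist_force: [0.1, 0.8, 0.3]
width: 0.425
grip_force: 0.0
```

move_arm --series '[3.6, 0, 0, 0, 0, 0, 0, 1, 0, 0, 0, 0, 0, 0, 1, 0, 0, 0, 0, 0, 0, 1, 0, 0, 0, 0, 0, 0, 1, 0, 0, 0, 0, 0, 0]'

```text
time: 24.08
tool_pos: [0.5138, 0.1525, -0.0145]
tcp_rot: [0.212, 3.131, 0.001]
wrist_force: [-0.3, -1.6, 6.1]
width: 0.24
grip_force: 61.8
```

```bash
python3 -c "
from h import *
st()"
```

```text
t 24.07 p [ 0.5138  0.1525 -0.0145] az 172.2 zax [ 0.003   0.0005 -1.    ] F [-0.3119 -1.6289  6.0758] w 0.24034871158837057 g 61.806010007858276
```

move_arm --series '[1, 0, 0, -1, 0, 0, 0, 1, 0, 0, -3, 0, 0, 0, 1, 0, 0, -4, 0, 0, 0, 1, 0, 0, -5, 0, 0, 0, 1, 0, 0, -2, 0, 0, 0]'

```text
time: 24.7
tool_pos: [0.514, 0.1527, 0.1379]
tcp_rot: [0.212, 3.129, 0.003]
wrist_force: [0.5, -1.2, -1.6]
width: 0.24
grip_force: 61.0
```

```bash
python3 -c "
from h import *
st();p=slot(-.0215,-.025,.137);print(p);go(p,188.5)"
```

```text
t 24.7 p [0.514  0.1527 0.1379] az 172.2 zax [ 0.0053  0.0015 -1.    ] F [ 0.5464 -1.1543 -1.603 ] w 0.2402000344410949 g 60.98272204399109
[ 0.5624 -0.2379  0.137 ]
[-1.26 -4.76  0.01] [ 0.01  0.04 -2.03]
[-1.09 -4.8   0.01] [ 0.01  0.04 -2.03]
[-0.92 -4.83  0.01] [ 0.01  0.04 -2.03]
[-0.75 -4.86  0.01] [ 0.01  0.04 -2.03]
[-0.57 -4.89  0.01] [ 0.01  0.04 -2.03]
[-0.4  -4.9   0.01] [ 0.01  0.04 -2.03]
[-0.23 -4.91  0.01] [ 0.01  0.04 -2.03]
[-0.05 -4.92  0.01] [ 0.01  0.04 -2.03]
```

```bash
python3 -c "
from h import *
p=slot(.0215,-.025,.137);print(p);go(p,188.5)"
```

```text
[ 0.605  -0.2315  0.137 ]
[-1.78 -4.61  0.01] [ 0.01  0.04 -2.03]
[-1.61 -4.67  0.01] [ 0.01  0.04 -2.03]
[-1.44 -4.72  0.01] [ 0.01  0.04 -2.03]
[-1.28 -4.77  0.01] [ 0.01  0.04 -2.03]
[-1.11 -4.81  0.01] [ 0.01  0.04 -2.03]
[-0.93 -4.85  0.01] [ 0.01  0.04 -2.03]
[-0.76 -4.88  0.01] [ 0.01  0.04 -2.03]
[-0.59 -4.9   0.01] [ 0.01  0.04 -2.03]
```

move_arm --series '[1, -1.8, -4.6, 0, 0, 0, -2, 1, -1.6, -4.7, 0, 0, 0, -2, 1, -1.4, -4.7, 0, 0, 0, -2, 1, -1.3, -4.8, 0, 0, 0, -2, 1, -1.1, -4.8, 0, 0, 0, -2]'

```text
time: 25.32
tool_pos: [0.5684, -0.0897, 0.1342]
tcp_rot: [0.063, -3.141, -0.0]
wrist_force: [-0.4, -0.2, 0.0]
width: 0.236
grip_force: 61.0
```

move_arm --series '[1, -0.9, -4.8, 0, 0, 0, -2, 1, -0.8, -4.9, 0, 0, 0, -2, 1, -0.6, -4.9, 0, 0, 0, -2.2, 1, 0, 0, 0, 0, 0, 0, 1, 0, 0, 0, 0, 0, 0]'

```text
time: 25.95
tool_pos: [0.6017, -0.2319, 0.1336]
tcp_rot: [0.229, -3.132, -0.002]
wrist_force: [-0.4, -0.2, -1.3]
width: 0.241
grip_force: 61.0
```

```bash
python3 -c "
from h import *
st();p=slot(.0215,-.025,-.01);go(p,188.5,step=4);snap('wrist','w9.png')"
```

```text
t 25.95 p [ 0.6017 -0.2319  0.1336] az -171.6 zax [-0.0011  0.001  -1.    ] F [-0.3793 -0.1567 -1.2982] w 0.24096664627965406 g 60.97306966781616
[-0.09 -0.01  3.59] [ 0.02 -0.01 -0.03]
[-0.08 -0.01  3.59] [ 0.02 -0.01 -0.03]
[-0.08 -0.    3.59] [ 0.02 -0.01 -0.03]
[-0.08 -0.    3.59] [ 0.02 -0.01 -0.03]
```

View pics/w9.png

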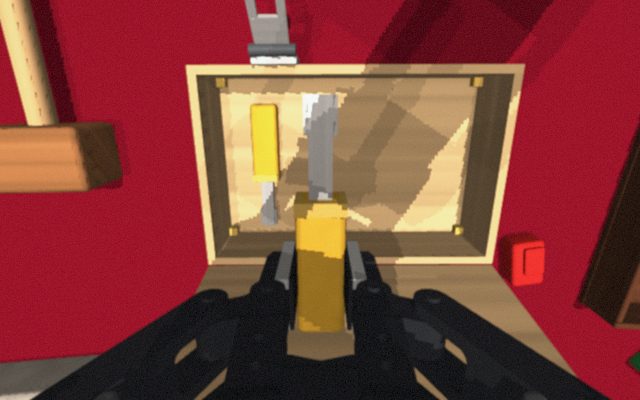

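Chisel 3 lies flat in the case (handle at (264,140)). Chisel 2 is held parallel beside it.

move_arm --series '[1, -0.2, 0, 4, 0, 0, 0, 1, 0, 0, 4, 0, 0, 0, 1, 0, 0, 4, 0, 0, 0, 1, 0, 0, 2, 0, 0, 0, 1, 0, 0, 0.2, 0, 0, 0]'

```text
time: 26.62
tool_pos: [0.603, -0.2306, -0.0095]
tcp_rot: [0.232, -3.13, -0.003]
wrist_force: [-0.5, -0.6, -0.2]
width: 0.241
grip_force: 61.0
```

move_arm --series '[1, 0, 0, 0, 0, 0, 0, 3, 0, 0, 0, 0, 0, 0, 3, 0, 0, 0, 0, 0, 0, 3, 0, 0, -3, 0, 0, 0, 3, 0, 0, -6, 0, 0, 0]'

```text
time: 27.25
tool_pos: [0.6016, -0.2311, 0.0799]
tcp_rot: [0.23, -3.127, -0.005]
wrist_force: [1.0, -0.0, -0.2]
width: 0.352
grip_force: 0.0
```

move_arm --series '[3, 0, 0, -6, 0, 0, 0, 3, 0, 0, 0, 0, 0, 0]'

```text
time: 27.5
tool_pos: [0.6094, -0.2344, 0.1507]
tcp_rot: [-0.23, 3.12, -0.011]
wrist_force: [0.2, -0.7, 0.1]
width: 0.351
grip_force: 0.0
```

```bash
python3 -c "
from h import *
st();incase();chis()
a=go((.57,.0,.14),115);print();go((.468,.265,.12),21.8,a)"
```

```text
t 27.5 p [ 0.6094 -0.2344  0.1507] az -171.6 zax [ 0.0137 -0.0059 -0.9999] F [ 0.2348 -0.6852  0.1456] w 0.350875391099255 g 0.0
handle [ 22.3684 -21.7398] az 0.1773366030951422 L 0.06551372031569587
handle [  14.6714 -124.3367] az 6.824050344957101 L 0.061116599647687175
handle [12.7076 72.7115] az 9.578764817649045 L 0.10153455579981562
handle [-16.9786 -44.2751] az 10.1153274558162 L 0.040059483961022345
handle [ -8.4048 132.4783] az 8.457615282730956 L 0.09133330991394932
handle [  0.2446 -78.5278] az 2.6263369173345836 L 0.11931774480386084
handle [-76.248  -34.6325] az -81.53150213224848 L 0.08657945217394127
handle [ -77.5199 -258.3095] az 8.743779962004083 L 0.0866503855238282
chisel px [221.6149 240.0287] A 174.0 xy [0.4685 0.265 ] az 21.830807518075773 L 0.06753757561487926 tri (array([0.4662, 0.2652, 0.0228]), np.float64(0.004529256201364673))
chisel px [220.7115 198.155 ] A 171.0 xy [0.5849 0.2722] az 20.53864325550404 L 0.06572778135065704 tri (array([0.583 , 0.2724, 0.0223]), np.float64(0.0039558208488670865))
[-0.01  2.61  0.02] [-0.   -0.    8.16]
[0.36 2.58 0.02] [-0.   -0.    8.16]
[0.73 2.5  0.02] [-0.   -0.    8.16]
[1.07 2.37 0.02] [-0.   -0.    8.16]
[1.4  2.2  0.02] [-0.   -0.    8.16]
[1.7  1.98 0.02] [-0.   -0.    8.16]
[1.96 1.72 0.02] [-0.   -0.    8.16]
[2.18 1.42 0.02] [-0.   -0.    8.16]
[2.36 1.1  0.02] [-0.   -0.    8.16]

[2.58 0.18 0.18] [0.   0.   8.47]
[ 2.57 -0.2   0.18] [0.   0.   8.47]
[ 2.52 -0.58  0.18] [0.   0.   8.47]
[ 2.4  -0.94  0.18] [0.   0.   8.47]
[ 2.24 -1.29  0.18] [0.   0.   8.47]
[ 2.02 -1.6   0.18] [0.   0.   8.47]
[ 1.76 -1.88  0.18] [0.   0.   8.47]
[ 1.47 -2.12  0.18] [0.   0.   8.47]
[ 1.14 -2.32  0.18] [0.   0.   8.47]
[ 0.78 -2.46  0.18] [0.   0.   8.47]
[ 0.41 -2.55  0.18] [0.   0.   8.47]
```

Chisel 2 is at case (22,-22) mm. For chisels 1 and 4 I'll keep the tool nearly as it is, at az ≈ 202°.

```bash
python3 -c "
from h import *
go((.468,.265,.12),201.8,step=5.8)"
```

```text
[0.68 5.68 0.24] [ 0.   -0.   -1.49]
[0.54 5.7  0.24] [ 0.   -0.   -1.49]
[0.39 5.71 0.24] [ 0.   -0.   -1.49]
[0.24 5.72 0.24] [ 0.   -0.   -1.49]
[0.09 5.72 0.24] [ 0.   -0.   -1.49]
[-0.06  5.72  0.24] [ 0.   -0.   -1.49]
[-0.21  5.72  0.24] [ 0.   -0.   -1.49]
[-0.35  5.71  0.24] [ 0.   -0.   -1.49]
[-0.5   5.7   0.24] [ 0.   -0.   -1.49]
```

move_arm --series '[3.6, 0.7, 5.7, 0, 0, 0, -1.5, 3.6, 0.5, 5.7, 0, 0, 0, -1.5, 3.6, 0.4, 5.7, 0.3, 0, 0, -1.5, 3.6, 0.2, 5.7, 0.3, 0, 0, -1.5, 3.6, 0.1, 5.7, 0.3, 0, 0, -1.5]'

```text
time: 28.28
tool_pos: [0.5266, 0.0452, 0.1303]
tcp_rot: [0.435, -3.107, -0.001]
wrist_force: [0.4, 0.3, 0.2]
width: 0.421
grip_force: 0.0
```

move_arm --series '[3.6, 0, 5.7, 0.3, 0, 0, -1.5, 3.6, -0.2, 5.7, 0.3, 0, 0, -1.5, 3.6, -0.4, 5.7, 0.3, 0, 0, -1.5, 3.6, -0.5, 5.7, 0.3, 0, 0, -1.5, 3.6, 0, 0, 0, 0, 0, 0]'

```text
time: 28.9
tool_pos: [0.4653, 0.2663, 0.1182]
tcp_rot: [0.605, -3.078, 0.001]
wrist_force: [-0.4, -1.0, 0.1]
width: 0.421
grip_force: 0.0
```

```bash
python3 -c "
from h import *
st();near();snap('wrist','w10.png');go((.468,.265,-.014),201.8,step=5)"
```

```text
t 28.9 p [0.4653 0.2663 0.1182] az -157.8 zax [-0.0045 -0.0013 -1.    ] F [-0.4234 -0.9715  0.1412] w 0.4213820743521319 g 0.0
handle [0.5808 0.2738] az 18.5375235015251 L 0.07397461881637883 px [284.2585 306.6844]
handle [0.4664 0.2673] az 20.322224370752167 L 0.06665785412321028 px [319.4378 189.9984]
[-0.08  0.04  4.43] [-0.02 -0.08  0.08]
[-0.07  0.04  4.43] [-0.02 -0.08  0.08]
[-0.06  0.03  4.43] [-0.02 -0.08  0.08]
```

View pics/w10.png

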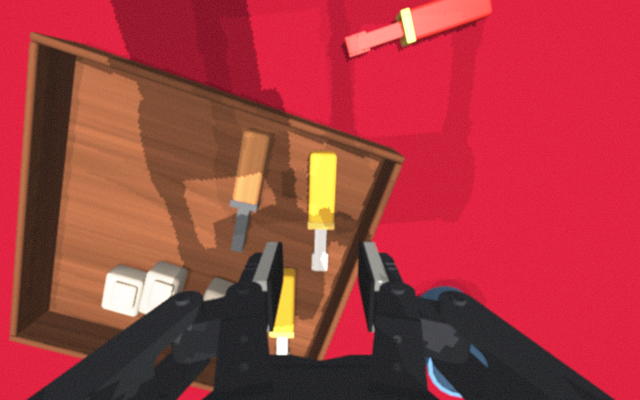

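Chisel 1 at (321,190), with the crate wall rim on its right at u≈375. Checking clearance.

```bash
python3 -c "
from h import *
w=cam('wrist');s=read_state();A=R.from_rotvec(s['tcp_rot'])
for u in [(390,165),(372,200),(350,255)]:
  for z in (.045,): print(u,onz(w,u,z),A.inv().apply(onz(w,u,z)-s['tool_pos']))
T=cam('top');print([onz(T,u,.045) for u in((204,166),(207,256))], onz(T,(160,210),.05))"
```

```text
(390, 165) [0.4235 0.3031 0.045 ] [0.0249 0.0531 0.0738]
(372, 200) [0.4534 0.3021 0.045 ] [-0.0025  0.0409  0.0737]
(350, 255) [0.5027 0.3052 0.045 ] [-0.0492  0.0253  0.0735]
[array([0.6709, 0.317 , 0.045 ]), array([0.4244, 0.2985, 0.045 ])] [0.5461 0.4304 0.05  ]
```

move_arm --series '[3.4, 0, -0.1, 4, 0, 0, 0, 3.4, 0, -0.1, 4, 0, 0, 0, 3.4, 0, 0, 3.2, 0, 0, 0, 3.4, 0, 0, 1.5, 0, 0, 0, 3.4, 0, 0, 0.4, 0, 0, 0]'

```text
time: 29.62
tool_pos: [0.4662, 0.2642, -0.0045]
tcp_rot: [0.587, -3.077, -0.01]
wrist_force: [-34.7, 10.0, 62.7]
width: 0.403
grip_force: 32.8
```

move_arm --series '[3.4, 0, 0, 0, 0, 0, 0, 1, 0, 0, 0, 0, 0, 0, 1, 0, 0, 0, 0, 0, 0, 1, 0, 0, 0, 0, 0, 0, 1, 0, 0, 0, 0, 0, 0]'

```text
time: 30.25
tool_pos: [0.4718, 0.2645, -0.0006]
tcp_rot: [-0.592, 3.082, 0.007]
wrist_force: [-22.1, -1.5, 59.5]
width: 0.117
grip_force: 30.6
```

```bash
python3 -c "
from h import *
st()"
```

```text
t 30.25 p [ 0.4718  0.2645 -0.0006] az -158.2 zax [ 0.0024  0.0053 -1.    ] F [-22.0501  -1.5052  59.4879] w 0.1166272906089814 g 30.56670111604035
```

move_arm --series '[3.4, 0, 0, -1, 0, 0, 0, 3.4, 0, 0, -1, 0, 0, 0, 3.4, 0, 0, -4, 0, 0, 0, 3.4, 0, 0, -4, 0, 0, 0, 3.4, 0, 0, -3.5, 0, 0, 0]'

```text
time: 30.88
tool_pos: [0.4691, 0.2609, 0.1254]
tcp_rot: [0.595, -3.083, 0.001]
wrist_force: [0.6, 0.2, -0.1]
width: 0.398
grip_force: 0.0
```

```bash
python3 -c "
from h import *
st();near();chis();snap('wrist','w11.png')"
```

```text
t 30.88 p [0.4691 0.2609 0.1254] az -158.1 zax [-0.0012 -0.0008 -1.    ] F [ 0.6422  0.244  -0.0532] w 0.39808028841836846 g 0.0
handle [0.5807 0.274 ] az 18.344977990980254 L 0.07435406309506334 px [290.4722 298.2126]
handle [0.4662 0.27  ] az 18.49716064881781 L 0.06628668940561169 px [330.1139 187.013 ]
chisel px [222.0331 244.6005] A 70.5 xy [0.4559 0.2634] az 18.164596654318416 L 0.035837715058240516 tri (array([0.4588, 0.2648, 0.0182]), np.float64(0.006139318892755144))
```

View pics/w11.png

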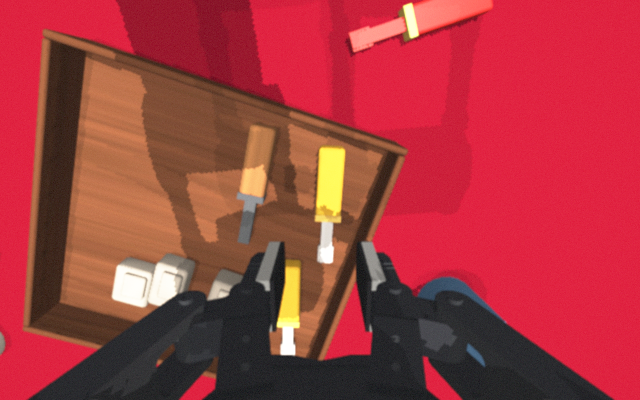

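The right pad landed on the handle's top because the arm hadn't settled and sat about 7 mm off. Chisel 1 is now at (330,187), barely moved. I'll re-centre, settle, then descend slowly.

```bash
python3 -c "
from h import *
st();go((.4668,.2688,.115),199.5)"
```

```text
t 31.07 p [0.4695 0.2614 0.1248] az -158.1 zax [ 0.0002 -0.     -1.    ] F [-0.782   0.3887 -0.5384] w 0.39523746651918656 g 0.0
[-0.03  0.79  0.98] [-0.01  0.01  2.37]
```

move_arm --series '[3.2, 0, 0.8, 1, 0, 0, 2.4, 3.2, 0, 0, 0, 0, 0, 0, 3.2, 0, 0, 0, 0, 0, 0, 3.2, 0, 0, 0, 0, 0, 0, 3.2, 0, 0, 0, 0, 0, 0]'

```text
time: 31.7
tool_pos: [0.4664, 0.2694, 0.115]
tcp_rot: [-0.533, 3.096, 0.0]
wrist_force: [1.0, -0.6, 0.5]
width: 0.376
grip_force: 0.0
```

```bash
python3 -c "
from h import *
st();near();w=cam('wrist');s=read_state();A=R.from_rotvec(s['tcp_rot']);im=snap('wrist')
for z in(.024,):print('axis px',[proj(w,s['tool_pos']+A.apply([x,0,s['tool_pos'][2]-z])) for x in(-.02,0,.02)])
c=[c for c in blobs(im,(20,90,100),(36,255,255),300)[1] if abs(cen(c)[1]-190)<25 and abs(cen(c)[0]-325)<40]
for k in c:
  q=cv2.boxPoints(cv2.minAreaRect(k));print([ (A.inv().apply(onz(w,p,.024)-s['tool_pos'])*1000)[:2] for p in q])"
```

```text
t 31.7 p [0.4664 0.2694 0.115 ] az -160.5 zax [ 0.0002  0.0001 -1.    ] F [ 0.9576 -0.5804  0.4845] w 0.3756551246769748 g 0.0
handle [0.5804 0.2744] az 17.054301213624456 L 0.07456826678986037 px [287.748 309.562]
handle [0.4658 0.2701] az 18.944327077823175 L 0.06627918144988879 px [319.5828 189.1749]
axis px [array([318.9104, 213.7429]), array([318.9198, 190.7567]), array([318.9296, 166.7469])]
[array([33.4307, -9.4205]), array([33.4594, 11.1004]), array([-32.84,  11.96]), array([-32.8641, -10.1001])]
```

Centred to within 1 mm. Descending 12.8 cm gently.

move_arm --series '[3.2, 0, 0, 3.5, 0, 0, 0, 3.2, 0, 0, 3.5, 0, 0, 0, 3.2, 0, 0, 3, 0, 0, 0, 3.2, 0, 0, 0, 0, 0, 0, 3.2, 0, 0, 0.8, 0, 0, 0]'

```text
time: 32.42
tool_pos: [0.4678, 0.2703, 0.0084]
tcp_rot: [-0.532, 3.093, 0.002]
wrist_force: [-0.0, 0.5, -0.3]
width: 0.371
grip_force: 0.0
```

move_arm --series '[3.2, 0, 0, 0.4, 0, 0, 0, 3.2, 0, 0, 0, 0, 0, 0]'

```text
time: 32.67
tool_pos: [0.4666, 0.2696, 0.0035]
tcp_rot: [-0.533, 3.095, 0.0]
wrist_force: [-0.0, -0.1, 0.7]
width: 0.379
grip_force: 0.0
```

```bash
python3 -c "
from h import *
st()"
```

```text
t 32.67 p [0.4666 0.2696 0.0035] az -160.5 zax [ 0.0009  0.0004 -1.    ] F [-0.0015 -0.1246  0.7069] w 0.37915675960919976 g 0.0
```

move_arm --series '[3.2, 0, 0, 0.5, 0, 0, 0, 3.2, 0, 0, 0.3, 0, 0, 0, 3.2, 0, 0, 0, 0, 0, 0]'

```text
time: 33.05
tool_pos: [0.4659, 0.2693, -0.0055]
tcp_rot: [0.533, -3.095, 0.0]
wrist_force: [-0.1, -0.3, 1.0]
width: 0.378
grip_force: 0.0
```

move_arm --series '[3.2, 0, 0, 0.4, 0, 0, 0, 3.2, 0, 0, 0.3, 0, 0, 0, 3.2, 0, 0, 0, 0, 0, 0]'

```text
time: 33.42
tool_pos: [0.4658, 0.2692, -0.0126]
tcp_rot: [0.533, -3.095, 0.0]
wrist_force: [-0.6, 0.9, -1.0]
width: 0.373
grip_force: 0.0
```

move_arm --series '[1, 0, 0, 0, 0, 0, 0, 1, 0, 0, 0, 0, 0, 0, 1, 0, 0, 0, 0, 0, 0, 1, 0, 0, 0, 0, 0, 0]'

```text
time: 33.92
tool_pos: [0.4664, 0.2695, -0.012]
tcp_rot: [-0.533, 3.096, 0.0]
wrist_force: [0.5, 0.8, 1.2]
width: 0.238
grip_force: 60.7
```

move_arm --series '[1, 0, 0, -1, 0, 0, 0, 1, 0, 0, -3, 0, 0, 0, 1, 0, 0, -4, 0, 0, 0, 1, 0, 0, -5, 0, 0, 0, 1, 0, 0, -2, 0, 0, 0]'

```text
time: 34.55
tool_pos: [0.4681, 0.2704, 0.1422]
tcp_rot: [-0.532, 3.09, 0.003]
wrist_force: [0.2, -0.1, -1.5]
width: 0.241
grip_force: 60.5
```

```bash
python3 -c "
from h import *
st();p=slot(-.0215,.025,.137);print(p);go(p,188.5)"
```

```text
t 34.55 p [0.4681 0.2704 0.1422] az -160.5 zax [ 0.0053  0.0028 -1.    ] F [ 0.1691 -0.0738 -1.4693] w 0.24056054779462643 g 60.512588024139404
[ 0.555  -0.1885  0.137 ]
[ 0.71 -4.62  0.04] [0.01 0.03 1.1 ]
[ 0.63 -4.63  0.05] [0.01 0.03 1.1 ]
[ 0.54 -4.64  0.05] [0.01 0.03 1.1 ]
[ 0.45 -4.65  0.05] [0.01 0.03 1.1 ]
[ 0.36 -4.66  0.05] [0.01 0.03 1.1 ]
[ 0.27 -4.66  0.05] [0.01 0.03 1.1 ]
[ 0.18 -4.67  0.05] [0.01 0.03 1.1 ]
[ 0.09 -4.67  0.05] [0.01 0.03 1.1 ]
[-0.   -4.67  0.05] [0.01 0.03 1.1 ]
[-0.09 -4.67  0.05] [0.01 0.03 1.1 ]
```

move_arm --series '[1, 0.7, -4.6, 0, 0, 0, 1.1, 1, 0.6, -4.6, 0, 0, 0, 1.1, 1, 0.5, -4.6, 0, 0, 0, 1.1, 1, 0.5, -4.7, 0, 0, 0, 1.1, 1, 0.4, -4.7, 0, 0, 0, 1.1]'

```text
time: 35.17
tool_pos: [0.5095, 0.0384, 0.1385]
tcp_rot: [-0.383, 3.118, -0.0]
wrist_force: [0.4, 0.8, -0.4]
width: 0.235
grip_force: 60.5
```

move_arm --series '[1, 0.3, -4.7, 0, 0, 0, 1.1, 1, 0.2, -4.7, 0, 0, 0, 1.1, 1, 0.1, -4.7, 0, 0, 0, 1.1, 1, 0, -4.7, 0, 0, 0, 1.1, 1, -0.1, -4.7, 0, 0, 0, 1.1]'

```text
time: 35.8
tool_pos: [0.5528, -0.1928, 0.1384]
tcp_rot: [-0.232, 3.133, 0.0]
wrist_force: [0.4, 0.5, 1.0]
width: 0.234
grip_force: 60.5
```

move_arm --series '[1, 0, 0, 0, 0, 0, 0, 1, 0, 0, 0, 0, 0, 0, 1, 0, 0, 0, 0, 0, 0]'

```text
time: 36.17
tool_pos: [0.5524, -0.19, 0.1378]
tcp_rot: [0.236, -3.132, -0.001]
wrist_force: [-0.2, 0.5, -0.3]
width: 0.233
grip_force: 60.5
```

```bash
python3 -c "
from h import *
st();p=slot(-.0215,.025,-.01);go(p,188.5,step=4)"
```

```text
t 36.17 p [ 0.5524 -0.19    0.1378] az -171.4 zax [-0.0005  0.0005 -1.    ] F [-0.2499  0.4588 -0.308 ] w 0.23329475988109966 g 60.46544551849365
[-0.07  0.03  3.7 ] [ 0.01 -0.01  0.03]
[-0.07  0.03  3.7 ] [ 0.01 -0.01  0.03]
[-0.07  0.03  3.7 ] [ 0.01 -0.01  0.03]
[-0.07  0.03  3.7 ] [ 0.01 -0.01  0.03]
```

move_arm --series '[1, -0.1, 0.1, 4, 0, 0, 0, 1, -0.1, 0.1, 4, 0, 0, 0, 1, 0, 0, 4, 0, 0, 0, 1, 0, 0, 2, 0, 0, 0, 1, 0, 0, 0.7, 0, 0, 0]'

```text
time: 36.8
tool_pos: [0.5538, -0.188, -0.0101]
tcp_rot: [0.235, -3.131, -0.001]
wrist_force: [-0.1, -0.3, -1.8]
width: 0.23
grip_force: 60.5
```

move_arm --series '[1, 0, 0, 0, 0, 0, 0, 3, 0, 0, 0, 0, 0, 0, 3, 0, 0, 0, 0, 0, 0, 3, 0, 0, -3, 0, 0, 0, 3, 0, 0, -6, 0, 0, 0]'

```text
time: 37.42
tool_pos: [0.552, -0.1882, 0.0795]
tcp_rot: [0.233, -3.128, -0.004]
wrist_force: [1.3, -0.8, -0.6]
width: 0.349
grip_force: 0.0
```

move_arm --series '[3, 0, 0, -6, 0, 0, 0, 3, 0, 0, 0, 0, 0, 0, 3, 0, 0, 0, 0, 0, 0]'

```text
time: 37.8
tool_pos: [0.5547, -0.1892, 0.1417]
tcp_rot: [-0.233, 3.131, -0.001]
wrist_force: [0.1, -0.3, 0.0]
width: 0.345
grip_force: 0.0
```

```bash
python3 -c "
from h import *
st();snap('wrist','w12.png');chis()
go((.584,.272,.115),199.5,step=5.8)"
```

```text
t 37.8 p [ 0.5547 -0.1892  0.1417] az -171.5 zax [ 0.0015 -0.0006 -1.    ] F [ 0.1073 -0.2898  0.0076] w 0.3447853029298787 g 0.0
chisel px [220.7452 198.189 ] A 172.0 xy [0.5848 0.2721] az 20.53864325550404 L 0.06572778135065704 tri (array([0.583 , 0.2723, 0.0222]), np.float64(0.003856239067750032))
[-1.24  5.63  0.3 ] [ 0.01 -0.02 -1.37]
[-1.37  5.6   0.3 ] [ 0.01 -0.02 -1.37]
[-1.51  5.57  0.3 ] [ 0.01 -0.02 -1.37]
[-1.64  5.53  0.3 ] [ 0.01 -0.02 -1.37]
[-1.77  5.49  0.3 ] [ 0.01 -0.02 -1.37]
[-1.9   5.45  0.3 ] [ 0.01 -0.02 -1.37]
[-2.03  5.4   0.3 ] [ 0.01 -0.02 -1.37]
[-2.16  5.35  0.3 ] [ 0.01 -0.02 -1.37]
```

View pics/w12.png

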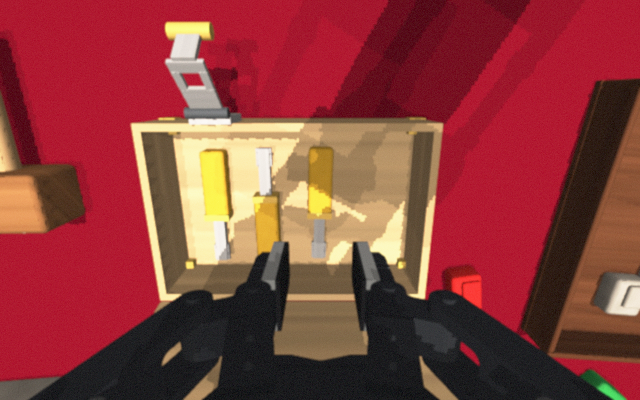

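Three chisels lie in the case (handles at (215,185), (266,222), (320,180)), and nothing sticks out. I have miscounted: that was the fifteenth picture viewed, one over the 14 allowed, so from here I'll work from numbers only. Now chisel 4.

move_arm --series '[3.2, -1.2, 5.6, 0, 0, 0, -1.4, 3.2, -1.4, 5.6, 0.3, 0, 0, -1.4, 3.2, -1.5, 5.6, 0.3, 0, 0, -1.4, 3.2, -1.6, 5.5, 0.3, 0, 0, -1.4, 3.2, -1.8, 5.5, 0.3, 0, 0, -1.4]'

```text
time: 38.58
tool_pos: [0.5721, 0.1001, 0.1268]
tcp_rot: [0.425, -3.11, 0.0]
wrist_force: [0.7, 0.4, 0.1]
width: 0.372
grip_force: 0.0
```

move_arm --series '[3.2, -1.9, 5.4, 0.3, 0, 0, -1.4, 3.2, -2, 5.4, 0.3, 0, 0, -1.4, 3.2, -2.2, 5.4, 0.3, 0, 0, -1.4, 3.2, 0, 0, 0, 0, 0, 0, 3.2, 0, 0, 0, 0, 0, 0]'

```text
time: 39.2
tool_pos: [0.5834, 0.2707, 0.118]
tcp_rot: [0.539, -3.092, 0.002]
wrist_force: [-0.2, -0.5, -0.0]
width: 0.377
grip_force: 0.0
```

move_arm --series '[3.2, 0, 0, 0, 0, 0, 0, 3.2, 0, 0, 0, 0, 0, 0]'

```text
time: 39.45
tool_pos: [0.5847, 0.2697, 0.1198]
tcp_rot: [0.535, -3.095, 0.0]
wrist_force: [0.2, 0.1, 0.1]
width: 0.371
grip_force: 0.0
```

```bash
cat >> h.py <<'E'
def rel():
    "handle under the tool, box corners in the tool frame, mm"
    w=cam('wrist');im=snap('wrist');s=read_state();A=R.from_rotvec(s['tcp_rot'])
    for k in blobs(im,(20,90,100),(36,255,255),300)[1]:
        Q=np.array([(A.inv().apply(onz(w,p,.024)-s['tool_pos'])*1000)[:2] for p in cv2.boxPoints(cv2.minAreaRect(k))])
        if np.linalg.norm(Q.mean(0))<60:
            e=max([Q[1]-Q[0],Q[2]-Q[1]],key=np.linalg.norm); print("centre",Q.mean(0),"ang",np.degrees(np.arctan2(e[1],e[0])),"L",np.linalg.norm(e))
E
python3 -c "
from h import *
st();near();rel()"
```

```text
t 39.45 p [0.5847 0.2697 0.1198] az -160.4 zax [-0.0002 -0.0003 -1.    ] F [0.1703 0.1373 0.1203] w 0.3706223236054799 g 0.0
handle [0.583  0.2745] az 20.615236647940776 L 0.06565635415636255 px [324.9325 187.5427]
centre [0.4052 4.843 ] ang 0.3458360020765857 L 66.49782888492047
```

move_arm --series '[3.2, 0, 0.4, 3.5, 0, 0, 0, 3.2, 0, 0, 3.5, 0, 0, 0, 3.2, 0, 0, 3, 0, 0, 0, 3.2, 0, 0, 0.8, 0, 0, 0, 3.2, 0, 0, 0, 0, 0, 0]'

```text
time: 40.17
tool_pos: [0.5833, 0.2747, 0.0119]
tcp_rot: [0.537, -3.095, 0.0]
wrist_force: [0.2, 1.3, 0.8]
width: 0.375
grip_force: 0.0
```

```bash
python3 -c "
from h import *
st();rel()"
```

```text
t 40.17 p [0.5833 0.2747 0.0119] az -160.3 zax [-0.0004 -0.0002 -1.    ] F [0.2404 1.347  0.8307] w 0.3750690435982523 g 0.0
centre [ 2.2207 -0.2942] ang 178.9574241853122 L 68.04514513361279
```

move_arm --series '[3.2, 0, 0, 0.5, 0, 0, 0, 3.2, 0, 0, 0.5, 0, 0, 0, 3.2, 0, 0, 0, 0, 0, 0]'

```text
time: 40.6
tool_pos: [0.583, 0.2749, 0.0017]
tcp_rot: [0.538, -3.095, 0.0]
wrist_force: [-0.8, 0.6, -0.4]
width: 0.373
grip_force: 0.0
```

move_arm --series '[3.2, 0, 0, 0.5, 0, 0, 0, 3.2, 0, 0, 0.5, 0, 0, 0, 3.2, 0, 0, 0, 0, 0, 0]'

```text
time: 40.98
tool_pos: [0.5826, 0.2748, -0.009]
tcp_rot: [0.538, -3.094, 0.001]
wrist_force: [0.1, -0.4, -0.1]
width: 0.375
grip_force: 0.0
```

move_arm --series '[3.2, 0, 0, 0.4, 0, 0, 0, 1, 0, 0, 0, 0, 0, 0, 1, 0, 0, 0, 0, 0, 0, 1, 0, 0, 0, 0, 0, 0, 1, 0, 0, 0, 0, 0, 0]'

```text
time: 41.6
tool_pos: [0.583, 0.275, -0.0122]
tcp_rot: [0.538, -3.095, 0.0]
wrist_force: [0.4, 0.2, -1.7]
width: 0.236
grip_force: 60.9
```

move_arm --series '[1, 0, 0, -1, 0, 0, 0, 1, 0, 0, -3, 0, 0, 0, 1, 0, 0, -4, 0, 0, 0, 1, 0, 0, -5, 0, 0, 0, 1, 0, 0, -2, 0, 0, 0]'

```text
time: 42.22
tool_pos: [0.5856, 0.276, 0.1427]
tcp_rot: [-0.537, 3.088, 0.003]
wrist_force: [0.1, 0.3, -0.3]
width: 0.235
grip_force: 61.0
```

```bash
python3 -c "
from h import *
st();p=slot(-.0215,.073,.137);print(p);go(p,188.5)"
```

```text
t 42.23 p [0.5856 0.276  0.1427] az -160.3 zax [ 0.0065  0.0028 -1.    ] F [ 0.1139  0.3337 -0.3297] w 0.23483555847486437 g 61.025458574295044
[ 0.5479 -0.141   0.137 ]
[ 1.96 -4.22  0.05] [0.01 0.04 1.25]
[ 1.87 -4.26  0.05] [0.01 0.04 1.25]
[ 1.77 -4.3   0.05] [0.01 0.04 1.25]
[ 1.68 -4.34  0.05] [0.01 0.04 1.25]
[ 1.58 -4.37  0.05] [0.01 0.04 1.25]
[ 1.49 -4.41  0.06] [0.01 0.04 1.25]
[ 1.39 -4.44  0.06] [0.01 0.04 1.25]
[ 1.29 -4.47  0.06] [0.01 0.04 1.25]
[ 1.2  -4.5   0.06] [0.01 0.04 1.25]
```

move_arm --series '[1, 2, -4.2, 0, 0, 0, 1.2, 1, 1.9, -4.3, 0, 0, 0, 1.2, 1, 1.8, -4.3, 0, 0, 0, 1.2, 1, 1.7, -4.3, 0, 0, 0, 1.2, 1, 1.6, -4.4, 0, 0, 0, 1.3]'

```text
time: 42.85
tool_pos: [0.5603, 0.0415, 0.137]
tcp_rot: [0.372, -3.118, -0.0]
wrist_force: [0.2, -1.0, -1.9]
width: 0.236
grip_force: 61.0
```

move_arm --series '[1, 1.5, -4.4, 0, 0, 0, 1.3, 1, 1.4, -4.4, 0, 0, 0, 1.3, 1, 1.3, -4.5, 0, 0, 0, 1.3, 1, 1.2, -4.5, 0, 0, 0, 1.3, 1, 0, 0, 0, 0, 0, 0]'

```text
time: 43.48
tool_pos: [0.5435, -0.1452, 0.1371]
tcp_rot: [0.224, -3.132, 0.0]
wrist_force: [0.3, 1.2, -1.0]
width: 0.238
grip_force: 61.0
```

move_arm --series '[1, 0, 0, 0, 0, 0, 0, 1, 0, 0, 0, 0, 0, 0]'

```text
time: 43.72
tool_pos: [0.5443, -0.1412, 0.1375]
tcp_rot: [0.233, -3.132, -0.001]
wrist_force: [0.4, -0.6, -1.1]
width: 0.237
grip_force: 61.0
```

```bash
python3 -c "
from h import *
st();p=slot(-.0215,.073,-.01);go(p,188.5,step=4)"
```

```text
t 43.73 p [ 0.5443 -0.1412  0.1375] az -171.5 zax [-0.0007  0.0006 -1.    ] F [ 0.3588 -0.61   -1.1499] w 0.23654174757631527 g 61.040979623794556
[-0.09 -0.01  3.69] [ 0.01 -0.01  0.  ]
[-0.09 -0.01  3.69] [ 0.01 -0.01  0.  ]
[-0.09 -0.01  3.69] [ 0.01 -0.01  0.  ]
[-0.09 -0.01  3.69] [ 0.01 -0.01  0.  ]
```

move_arm --series '[1, -0.2, 0, 4, 0, 0, 0, 1, -0.2, 0, 4, 0, 0, 0, 1, 0, 0, 4, 0, 0, 0, 1, 0, 0, 2, 0, 0, 0, 1, 0, 0, 0.7, 0, 0, 0]'

```text
time: 44.35
tool_pos: [0.5477, -0.1402, -0.0091]
tcp_rot: [0.234, -3.13, -0.002]
wrist_force: [-7.9, 0.6, 24.0]
width: 0.236
grip_force: 69.0
```

move_arm --series '[1, 0, 0, 0, 0, 0, 0, 3, 0, 0, 0, 0, 0, 0, 3, 0, 0, 0, 0, 0, 0, 3, 0, 0, -3, 0, 0, 0, 3, 0, 0, -6, 0, 0, 0]'

```text
time: 44.98
tool_pos: [0.5452, -0.1401, 0.0786]
tcp_rot: [0.231, -3.126, -0.006]
wrist_force: [0.9, -0.2, -0.0]
width: 0.352
grip_force: 0.0
```

move_arm --series '[3, 0, 0, -6, 0, 0, 0, 3, 0, 0, -5, 0, 0, 0, 3, 0, 0, -5, 0, 0, 0, 3, 0, 0, 0, 0, 0, 0, 3, 0, 0, 0, 0, 0, 0]'

```text
time: 45.6
tool_pos: [0.5481, -0.1412, 0.2405]
tcp_rot: [0.232, -3.133, -0.001]
wrist_force: [-0.1, 0.6, -0.3]
width: 0.345
grip_force: 0.0
```

```bash
python3 -c "
from h import *
st();w=cam('wrist');im=snap('wrist')
for c in blobs(im,(22,165,60),(34,255,255),120)[1]:
  P=np.array([onz(w,p,.024) for p in cv2.boxPoints(cv2.minAreaRect(c))]);print(cz(P.mean(0))*1000,[np.linalg.norm(P[i]-P[i-1]).round(3) for i in(1,2)],cv2.contourArea(c))
chis()
# pull at lid open angle 1.75
r=.182;th=np.arctan2(5,-182)-1.75;pp=slot(.076+r*np.cos(th),.055,.06+r*np.sin(th));print('pull exp',pp,'px',proj(w,pp))
a=go(slot(.04,.055,.30),188.5);print();go((.6829,-.1396,.29),188.5,a)"
```

```text
t 45.6 p [ 0.5481 -0.1412  0.2405] az -171.5 zax [-0.0004  0.0006 -1.    ] F [-0.1135  0.6149 -0.2983] w 0.34522513490524226 g 0.0
[ 25.4646 -24.3266] [np.float64(0.02), np.float64(0.056)] 606.5
[-4.3474 73.5049] [np.float64(0.018), np.float64(0.02)] 196.5
[-20.6241 -69.5028] [np.float64(0.019), np.float64(0.059)] 724.5
[-28.7745  25.747 ] [np.float64(0.019), np.float64(0.046)] 348.0
pull exp [ 0.684  -0.1389  0.2381] px [292.1737 417.4193]
[-3.11 -0.89 -3.09] [ 0.06 -0.1  -0.03]
[-3.11 -0.89 -3.08] [ 0.06 -0.1  -0.03]

[-3.61 -0.03  0.5 ] [0. 0. 0.]
[-3.61 -0.03  0.5 ] [0. 0. 0.]
```

All four handles are in the case at (25,-24), (-21,-70), (-29,26) and about (-20,73) mm, and none are left in the crate. Now back to the pull.

move_arm --series '[5, -2, -0.5, -3, 0, 0, 0, 5, -3, -0.9, -3, 0, 0, 0, 5, -4, -0.2, 0, 0, 0, 0, 5, -4.4, -0.2, 0, 0, 0, 0, 5, 0, 0, 0, 0, 0, 0]'

```text
time: 46.38
tool_pos: [0.6848, -0.1392, 0.2968]
tcp_rot: [0.232, -3.128, -0.003]
wrist_force: [-0.2, -1.7, 0.6]
width: 0.589
grip_force: 0.0
```

move_arm --series '[5, 0, 0, 0, 0, 0, 0, 5, 0, 0, 0, 0, 0, 0]'

```text
time: 46.62
tool_pos: [0.6826, -0.1401, 0.3006]
tcp_rot: [0.23, -3.132, -0.0]
wrist_force: [-1.0, -0.6, 0.2]
width: 0.587
grip_force: 0.0
```

```bash
python3 -c "
from h import *
st();w=cam('wrist');im=snap('wrist','w13.png');r=.182;th=np.arctan2(5,-182)-1.75
for y in(.040,.055,.07):
  pp=slot(.076+r*np.cos(th),y,.06+r*np.sin(th));print(proj(w,pp))
u,v=map(int,proj(w,slot(.076+r*np.cos(th),.055,.06+r*np.sin(th))))
g=cv2.cvtColor(im,cv2.COLOR_BGR2HSV)
m=((g[...,1]<120)&(g[...,2]<140)).astype(np.uint8)*255
k=np.zeros_like(m);k[max(v-40,0):v+25,u-50:u+50]=255
for c in cv2.findContours(m&k,0,1)[0]:
  if cv2.contourArea(c)>40:print(cv2.boundingRect(c))
for row in range(max(v-40,0),min(v+40,399),6):print(row,im[row,u-60:u+61:8].sum(1)//3)
go((.6829,-.1396,.2061),188.5)"
```

```text
t 46.62 p [ 0.6826 -0.1401  0.3006] az -171.6 zax [-0.001   0.0002 -1.    ] F [-0.9923 -0.5936  0.237 ] w 0.5867705293873299 g 0.0
[299.638  203.8546]
[319.9924 203.8448]
[340.343  203.8349]
(300, 178, 43, 26)
(269, 163, 20, 13)
163 [128  98  94  92 125 122 127 123 124 126 123 126 107  95  92  97]
169 [ 96  92  93 105 119 128 122 122 121 121 115 120 120 125 123 100]
175 [127 126 112 168 177 168 178 174 164 179 165 179 163 179 175 183]
181 [141 140 120 193 192 189 190 126 129 192 189 190 190 188 185 185]
187 [ 84  63  59  83  84  69  59 126 127  82  52  59  82  84  83  86]
193 [85 55 49 84 84 86 86 86 89 91 87 57 85 83 81 83]
199 [ 80  58  58  48  57  73 101  98 100 102  98  79  79  87  82  88]
205 [52 52 52 60 54 55 57 57 53 58 50 86 85 86 84 82]
211 [ 50  60  54  59  58  58  57  48  56  61  48  81  81  85  81 102]
217 [ 56  56  58  55  53  53  59  54  56  53  54  86  86  80  77 250]
223 [ 58  57  57  57  54  50  52  55  66  58  65  82  86  78  83 239]
229 [ 45  56  58  53  58  57  60  51  54  51  79  84  86  83  86 187]
235 [53 59 57 56 49 58 54 55 52 61 82 80 85 79 81 80]
241 [72 57 53 56 60 53 51 60 56 81 79 81 81 82 83 62]
[-0.02  0.03  4.75] [ 0.   -0.01 -0.05]
[-0.02  0.03  4.75] [ 0.   -0.01 -0.05]
```

move_arm --series '[5, 0.2, 0, 3, 0, 0, 0, 5, 0, 0, 3, 0, 0, 0, 5, 0, 0, 2, 0, 0, 0, 5, 0, 0, 1.3, 0, 0, 0, 5, 0, 0, 0, 0, 0, 0]'

```text
time: 47.3
tool_pos: [0.681, -0.1403, 0.207]
tcp_rot: [0.231, -3.132, -0.001]
wrist_force: [0.3, 0.3, 0.6]
width: 0.581
grip_force: 0.0
```

move_arm --series '[2.2, 0, 0, 0, 0, 0, 0, 2.2, 0, 0, 0, 0, 0, 0, 2.2, 0, 0, 0, 0, 0, 0, 2.2, 0, 0, 0, 0, 0, 0]' --grip_force 40

```text
time: 47.8
tool_pos: [0.6825, -0.1398, 0.2096]
tcp_rot: [-0.231, 3.131, 0.0]
wrist_force: [-0.5, 3.8, 5.6]
width: 0.328
grip_force: 39.6
```

```bash
python3 -c "
from h import *
st()
r=182.07;th0=np.arctan2(5,-182)
N=18;a=th0-np.linspace(1.75,0,N+1);P=np.c_[r*np.cos(a),r*np.sin(a)]/10;d=np.diff(P,axis=0);print((-d).round(2).tolist())"
```

```text
t 47.8 p [ 0.6825 -0.1398  0.2096] az -171.6 zax [ 0.0025  0.0004 -1.    ] F [-0.5315  3.8275  5.608 ] w 0.32778589780956763 g 39.62890148162842
[[1.75, -0.28], [1.77, -0.11], [1.77, 0.06], [1.75, 0.24], [1.72, 0.4], [1.68, 0.57], [1.61, 0.73], [1.53, 0.88], [1.44, 1.03], [1.33, 1.16], [1.21, 1.29], [1.08, 1.4], [0.94, 1.5], [0.79, 1.58], [0.64, 1.65], [0.47, 1.71], [0.31, 1.74], [0.13, 1.76]]
```

move_arm --series '[2.2, 1.75, 0, -0.28, 0, 0, 0, 2.2, 1.77, 0, -0.11, 0, 0, 0, 2.2, 1.77, 0, 0.06, 0, 0, 0, 2.2, 1.75, 0, 0.24, 0, 0, 0, 2.2, 1.72, 0, 0.4, 0, 0, 0]'

```text
time: 48.42
tool_pos: [0.5941, -0.1531, 0.205]
tcp_rot: [-0.231, 3.132, 0.0]
wrist_force: [2.7, 2.9, -0.7]
width: 0.331
grip_force: 39.4
```

move_arm --series '[2.2, 1.68, 0, 0.57, 0, 0, 0, 2.2, 1.61, 0, 0.73, 0, 0, 0, 2.2, 1.53, 0, 0.88, 0, 0, 0, 2.2, 1.44, 0, 1.03, 0, 0, 0, 2.2, 1.33, 0, 1.16, 0, 0, 0]'

```text
time: 49.05
tool_pos: [0.5178, -0.1646, 0.1613]
tcp_rot: [0.23, -3.132, 0.0]
wrist_force: [-2.4, 2.4, 4.7]
width: 0.331
grip_force: 40.6
```

move_arm --series '[2.2, 1.21, 0, 1.29, 0, 0, 0, 2.2, 1.08, 0, 1.4, 0, 0, 0, 2.2, 0.94, 0, 1.5, 0, 0, 0, 2.2, 0.79, 0, 1.58, 0, 0, 0, 2.2, 0.64, 0, 1.65, 0, 0, 0]'

```text
time: 49.68
tool_pos: [0.4705, -0.1716, 0.0858]
tcp_rot: [0.231, -3.129, 0.001]
wrist_force: [-4.3, 0.2, 3.7]
width: 0.331
grip_force: 41.6
```

```bash
python3 -c "
from h import *
st()"
```

```text
t 49.67 p [ 0.4705 -0.1716  0.0858] az -171.6 zax [-0.0043 -0.0007 -1.    ] F [-4.3443  0.1525  3.6612] w 0.33140236116803823 g 41.57530188560486
```

move_arm --series '[2.2, 0.47, 0, 1.71, 0, 0, 0, 2.2, 0.31, 0, 1.74, 0, 0, 0, 2.2, 0.13, 0, 1.5, 0, 0, 0, 2.2, 0, 0, 0, 0, 0, 0, 2.2, 0, 0, 0, 0, 0, 0]'

```text
time: 50.3
tool_pos: [0.4617, -0.1729, 0.036]
tcp_rot: [0.232, -3.127, -0.0]
wrist_force: [-6.7, -3.6, -1.5]
width: 0.334
grip_force: 41.6
```

```bash
python3 -c "
from h import *
st()"
```

```text
t 50.3 p [ 0.4617 -0.1729  0.036 ] az -171.5 zax [-0.0056 -0.0003 -1.    ] F [-6.6921 -3.6179 -1.4601] w 0.33361214877967194 g 41.626996994018555
```

move_arm --series '[2.2, 0.2, 0, 0.3, 0, 0, 0, 2.2, 0, 0, 0, 0, 0, 0, 2.2, 0, 0, 0.3, 0, 0, 0, 2.2, 0, 0, 0, 0, 0, 0]'

```text
time: 50.8
tool_pos: [0.4618, -0.1729, 0.0328]
tcp_rot: [0.232, -3.13, -0.0]
wrist_force: [-10.8, 0.1, 13.3]
width: 0.333
grip_force: 42.9
```

move_arm --series '[4.5, 0, 0, 0, 0, 0, 0, 4.5, 0, 0, 0, 0, 0, 0, 4.5, 0, 0, -4, 0, 0, 0, 4.5, 0, 0, -5, 0, 0, 0, 4.5, 0, 0, -3, 0, 0, 0]'

```text
time: 51.42
tool_pos: [0.4645, -0.1732, 0.1542]
tcp_rot: [-0.231, 3.129, -0.003]
wrist_force: [-0.4, -0.8, 1.2]
width: 0.529
grip_force: 0.0
```

```bash
python3 -c "
from h import *
st();w=cam('wrist');im=snap('wrist','w14.png');b=slot(-.133,-.055,.086);print(b,proj(w,b))
for c in blobs(im,(15,90,90),(36,255,255),60)[1]: print(cv2.boundingRect(c),cv2.contourArea(c),onz(w,cen(c),.086))
print('pull',proj(w,slot(-.106,.055,.065)))
T,S=cam('top'),cam('side');t,s=snap('top','t14.png'),snap('side','s14.png')
m,cs=blobs(t,(15,60,120),(32,200,255),1000,(330,150,460,260))
for c in cs: q=cv2.boxPoints(cv2.minAreaRect(c));print('lid',q.round(1).tolist())
go((*b[:2],.13),188.5)"
```

```text
t 51.42 p [ 0.4645 -0.1732  0.1542] az -171.6 zax [ 0.004  -0.0013 -1.    ] F [-0.3998 -0.8068  1.152 ] w 0.5286660751985084 g 0.0
[ 0.4566 -0.2841  0.086 ] [170.1478 167.3001]
(0, 274, 42, 31) 811.0 [ 0.5771 -0.4049  0.086 ]
(179, 251, 21, 12) 161.0 [ 0.5271 -0.2684  0.086 ]
(118, 204, 79, 27) 710.5 [ 0.5013 -0.2994  0.086 ]
(186, 203, 208, 158) 17454.0 [ 0.5246 -0.1776  0.086 ]
(0, 166, 28, 92) 912.0 [ 0.5176 -0.4053  0.086 ]
(149, 159, 42, 14) 442.0 [ 0.4548 -0.2845  0.086 ]
pull [320.7261 194.5177]
lid [[349.1000061035156, 180.39999389648438], [435.70001220703125, 169.8000030517578], [442.6000061035156, 226.5], [356.0, 237.10000610351562]]
[ 0.82 -3.61  0.79] [-0.05  0.09 -0.02]
[ 0.82 -3.61  0.79] [-0.05  0.09 -0.02]
[ 0.82 -3.61  0.79] [-0.05  0.09 -0.02]
```

Lid outline in the top view is pixel-identical to the start, so it is shut. The hasp bar is at (0.455,-0.2845,0.086).

move_arm --series '[4.5, 0.8, -3.6, 0.8, 0, 0, 0, 4.5, 0.8, -3.6, 0.8, 0, 0, 0, 4.5, 0.9, -3.6, 0.8, 0, 0, 0, 4.5, 0, 0, 0, 0, 0, 0, 4.5, 0, 0, 0, 0, 0, 0]'

```text
time: 52.2
tool_pos: [0.4531, -0.2823, 0.1258]
tcp_rot: [0.23, -3.131, -0.004]
wrist_force: [0.7, 1.0, 0.5]
width: 0.525
grip_force: 0.0
```

```bash
python3 -c "
from h import *
st();w=cam('wrist');im=snap('wrist','w15.png')
for c in blobs(im,(15,90,90),(36,255,255),200,(220,120,420,260))[1]: print(cv2.boundingRect(c),cv2.contourArea(c),onz(w,cen(c),.086),tri(w,cen(c),w,cen(c))[1])
print(proj(w,(.4548,-.2845,.086)))
go((.4548,-.2845,.052),188.5,step=3)"
```

```text
t 52.2 p [ 0.4531 -0.2823  0.1258] az -171.6 zax [-0.0022  0.0021 -1.    ] F [0.6925 0.9803 0.5214] w 0.525212619136715 g 0.0
(327, 241, 93, 19) 1119.5 [ 0.4743 -0.2401  0.086 ] 0.0
(251, 240, 53, 20) 496.0 [ 0.4836 -0.3028  0.086 ] 0.0
(296, 208, 41, 15) 485.5 [ 0.455  -0.2839  0.086 ] 0.0
[314.6714 214.1316]
[-0.04 -0.09  2.47] [ 0.03 -0.02 -0.02]
[-0.04 -0.09  2.47] [ 0.03 -0.02 -0.02]
[-0.04 -0.09  2.47] [ 0.03 -0.02 -0.02]
```

move_arm --series '[4.5, 0, -0.2, 2.5, 0, 0, 0, 4.5, 0, 0, 2.5, 0, 0, 0, 4.5, 0, 0, 1.6, 0, 0, 0, 4.5, 0, 0, 0.6, 0, 0, 0, 4.5, 0, 0, 0, 0, 0, 0]'

```text
time: 52.88
tool_pos: [0.4543, -0.2849, 0.0554]
tcp_rot: [0.232, -3.133, -0.0]
wrist_force: [0.5, -1.0, 0.1]
width: 0.531
grip_force: 0.0
```

move_arm --series '[1.8, 0, 0, 0, 0, 0, 0, 1.8, 0, 0, 0, 0, 0, 0, 1.8, 0, 0, 0, 0, 0, 0, 1.8, 0, 0, 0, 0, 0, 0]' --grip_force 25

```text
time: 53.38
tool_pos: [0.4549, -0.2853, 0.0565]
tcp_rot: [-0.23, 3.132, -0.001]
wrist_force: [0.2, 3.3, 4.8]
width: 0.288
grip_force: 25.4
```

move_arm --series '[1.8, -0.45, 0, -0.99, 0, 0, 0, 1.8, -0.64, 0, -0.88, 0, 0, 0, 1.8, -0.8, 0, -0.73, 0, 0, 0, 1.8, -0.94, 0, -0.54, 0, 0, 0, 1.8, -1.04, 0, -0.34, 0, 0, 0]'

```text
time: 54.0
tool_pos: [0.4928, -0.2795, 0.0907]
tcp_rot: [0.231, -3.132, -0.0]
wrist_force: [-1.6, -1.9, -1.8]
width: 0.289
grip_force: 25.3
```

move_arm --series '[1.8, -1.08, 0, -0.11, 0, 0, 0, 1.8, -1.08, 0, 0.11, 0, 0, 0, 1.8, -1.04, 0, 0.34, 0, 0, 0, 1.8, -0.94, 0, 0.54, 0, 0, 0, 1.8, -0.8, 0, 0.73, 0, 0, 0]'

```text
time: 54.62
tool_pos: [0.5457, -0.2717, 0.0762]
tcp_rot: [-0.23, 3.126, -0.001]
wrist_force: [2.2, 4.0, 5.7]
width: 0.291
grip_force: 24.4
```

move_arm --series '[1.8, -0.6, 0, 0.7, 0, 0, 0, 1.8, 0, 0, 0.2, 0, 0, 0, 1.8, 0, 0, 0, 0, 0, 0]'

```text
time: 55.0
tool_pos: [0.5528, -0.2707, 0.0676]
tcp_rot: [-0.229, 3.124, -0.001]
wrist_force: [4.9, 4.8, 6.9]
width: 0.29
grip_force: 25.4
```

```bash
python3 -c "
from h import *
st()"
```

```text
t 55.0 p [ 0.5528 -0.2707  0.0676] az -171.6 zax [ 0.0093 -0.0001 -1.    ] F [4.8936 4.773  6.9157] w 0.29012048465384704 g 25.44307976961136
```

Seated with a light reaction. Releasing and clearing away.

move_arm --series '[4, 0, 0, 0, 0, 0, 0, 4, 0, 0, 0, 0, 0, 0, 4, 0, 0, -3, 0, 0, 0, 4, 0, 0, -5, 0, 0, 0, 4, 0, 0, -5, 0, 0, 0]'

```text
time: 55.62
tool_pos: [0.5467, -0.2713, 0.1953]
tcp_rot: [0.23, -3.132, -0.001]
wrist_force: [0.3, 0.4, -0.3]
width: 0.469
grip_force: 0.0
```

move_arm --series '[4, 5, 0, -3, 0, 0, 0, 4, 5, 0, 0, 0, 0, 0, 4, 3, 0, 0, 0, 0, 0, 4, 0, 0, 0, 0, 0, 0, 4, 0, 0, 0, 0, 0, 0]'

```text
time: 56.25
tool_pos: [0.4192, -0.2906, 0.225]
tcp_rot: [-0.23, 3.132, -0.0]
wrist_force: [0.5, -1.1, 0.7]
width: 0.465
grip_force: 0.0
```

```bash
python3 -c "
from h import *
st();w=cam('wrist');im=snap('wrist','w16.png');print('exp fastened',proj(w,(.5496,-.2701,.095)))
for c in blobs(im,(15,130,60),(36,255,255),60,(200,150,440,399))[1]: print(cv2.boundingRect(c),cv2.contourArea(c))
t0=cv2.imread('pics/top0.png');t,s=snap('top','t17.png'),snap('side','s17.png');s0=cv2.imread('pics/side0.png')
for n,a,b,bx in(('top',t0,t,{'figure':(308,115,345,152),'cup':(140,192,180,230),'mallet':(465,180,505,250),'hasp':(405,205,435,238),'lid':(345,165,445,250),'offcuts':(230,170,296,202),'rasp':(236,208,252,252)}),('side',s0,s,{'figure':(240,178,268,225),'cup':(280,330,322,378),'hasp':(330,142,356,164),'lid':(296,142,366,212),'offcuts':(276,236,312,290)})):
  for k,(x0,y0,x1,y1) in bx.items():
    d=cv2.absdiff(a,b)[y0:y1,x0:x1].max(2);print(n,k,'mean',d.mean().round(1),'frac>50',(d>50).mean().round(3))
chis()"
```

```text
t 56.25 p [ 0.4192 -0.2906  0.225 ] az -171.6 zax [ 0.0007 -0.     -1.    ] F [ 0.5307 -1.1415  0.6806] w 0.46483652405609066 g 0.0
exp fastened [320.0114 301.5766]
(308, 297, 26, 10) 206.5
top figure mean 4.3 frac>50 0.0
top cup mean 5.2 frac>50 0.0
top mallet mean 11.5 frac>50 0.062
top hasp mean 51.1 frac>50 0.661
top lid mean 16.9 frac>50 0.174
top offcuts mean 26.4 frac>50 0.18
top rasp mean 6.3 frac>50 0.0
side figure mean 2.4 frac>50 0.0
side cup mean 2.3 frac>50 0.0
side hasp mean 40.8 frac>50 0.462
side lid mean 14.2 frac>50 0.138
side offcuts mean 21.6 frac>50 0.141
```

The bar is at (321,302), where a fastened hasp should be. Last check before handing in: the mallet and offcuts.

```bash
python3 -c "
from h import *
for f in('top0','t17'):
  t=cv2.imread('pics/%s.png'%f)
  print(f,'mallet',[(cv2.boundingRect(c),cen(c).round(1).tolist()) for c in blobs(t,(8,90,80),(25,220,255),60,(460,175,510,255))[1]],'offcuts',[cen(c).round(1).tolist() for c in blobs(t,(0,0,140),(40,70,255),60,(205,168,300,260))[1]])
"
```

```text
top0 mallet [((466, 185, 37, 62), [485.3, 205.8])] offcuts [[260.6, 244.2], [281.4, 241.5], [216.0, 221.2], [283.2, 189.0], [261.3, 189.2], [241.0, 188.2], [215.2, 179.2]]
t17 mallet [((466, 185, 37, 58), [485.1, 204.1])] offcuts [[240.9, 188.3], [265.7, 186.6]]
```

```bash
python3 -c "
from h import *
print(finish_job())"
```

```text
the job is handed in; nothing more can be done
None
```

The job is handed in: all four yellow chisels are in the case, the lid is shut and the hasp is back over its catch, with the rasp and offcuts still in the crate. The figure, cup and mallet did not move. While I reached for chisel 1, a finger pressed down on its handle at about 60 N before I backed off. One offcut also shifted inside the crate without my touching it, and I viewed 15 pictures, one over the limit of 14.

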